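Push the terminal block to the scribed line and set the magnifier over it

ROBOT

A 6-joint arm with a two-finger parallel gripper is mounted at the origin on the work surface. World frame = base frame: x ahead of the robot, y to its left, z up, the work surface at z = 0. Lengths are in m, angles in rad, forces in N, time in s.
With the tool pointing down it reaches from about 0.325 to 0.9 m from the base axis. Payload 6.1 kg.
Tool frame: the origin (TCP) lies on the centre line of the jaws, within the pads' length; the fingertips stand ahead of it and the grasp point (between the pads) lies 3 mm ahead of it (bot.tip_extent is the z of the fingertips in the tool frame, in m); z points along the fingers, y is the line along which they close (so a half turn about z gives the same grasp; the last joint's range is limited). The gripper opens to 85 mm and grips with 20 to 120 N. Pads are 22 mm wide; open, the fingers measure 114 mm over their backs; the gripper's body (76 mm by 85 mm) begins 54 mm behind the grasp point. The pads swing forward as they close: fully open they stand 13 mm farther back than shut.
Start: joints at [-1.393, 0.22, 1.526, -0, 1.395, -0.126], TCP at [0.187, -0.596, 0.215] pointing down, gripper open.
Joint ranges: [-2.98, 2.98], [-0.91, 2.08], [0.09, 2.57], [-1.24, 4.39], [0.2, 2.65], [-2.68, 2.68]. Speed limits (rad/s): [2.57, 2.57, 3.01, 3.14, 3.14, 3.14].

INTERFACE

Orientations are given as a 3x3 rotation matrix whose columns are the frame's x, y, z axes.
In Python, from workcell import bot gives the robot as it stands.
- The arm moves only by the tool arm_command, never from a script. Its argument "increments" is a list of rows, each an object of numbers: "tx", "ty", "tz": the shift along the tool's x, y, z in mm; "ax", "ay", "az": the turn, a rotation vector about the tool's x, y, z in degrees; "grip": the finger opening in mm, from 0 to 85.4. A call has exactly 10 rows; each row shifts and turns the commanded pose from where the row before left it, along the tool's axes as they then stand; what a row does not reach is not made up. A row lasts 1/10 s, in which the tool goes at most 50 mm and 8.59 degrees, less where a joint would pass 70% of its speed; a pose out of reach is approached as far as the arm can. A call with a gripper value outside its range is refused whole. The fingers move at their own pace and stop on an object; the grip force is fixed at half the most. Time passes only in rows, so rows that do not move let the fingers close, or fill a call up. It gives the time, the measured TCP pose, the force, the opening and the grip force at its end, in the units of the state.
- bot.read_state(): the state, without advancing time (a new reading comes with each control period).
- bot.snapshot(name): name is "side" or "top" or "wrist"; returns the picture (384x512x3 uint8, red, green, blue); there is no depth.
- bot.camera_model(name): a dict with "mtx" (3x3 intrinsics, pixels), "D" ([k1, k2, p1, p2, k3] as OpenCV has them; the pictures are not rectified), "R" (3x3) and "t" (3): a world point X has camera coordinates R X + t. Camera axes: x right, y down, z forward; pixel columns grow to the right and rows downward; lengths in m; the calibration is good to about 2 mm. A picture is of the moment at which its call begins: read the wrist's pose just before it. camera_model takes no time and is no camera call; for the wrist camera it gives the pose at the moment of the call.
- bot.job_done(): hands the job in; it is judged then, once.
The state is a dict: "time": time; "joint_pos": joint angles; "joint_vel": joint speeds; "tau": joint torques, N m; "eef_pos": TCP position; "eef_rot": TCP orientation; "force": force on the tool from outside, world axes, zero at the start; "wrist_torque": the same for the moment, N m; "opening": opening from 0.0 (shut) to 1.0 (fully open); "gripper_force": force on a finger pad.
Only numpy, scipy, OpenCV 4.12 (cv2) and the standard library are available. Lean on these libraries where they do the work, as an engineer would, in place of code of your own. Each camera call takes 0.05 s, during which the arm holds its last target. There are 200 camera calls.

TASK

Push the terminal block across the steel marking-out plate, never lifting it, until the whole of its leading edge meets the scribed line, square to it and without overrunning it. Let go of the block, then stand the magnifier gently upright on the plate beyond the line with its lens over the middle of that edge, clear of the block, so the inspector can check it. Leave the seal punch and the three brass screws where they are.

Things in the scene. Friction and masses are not known exactly. Their poses are not given: they have to be found in the camera images.
- line (a point): Middle of the dark scribed line (2 mm wide, 200 mm long along this y) on top of a bare steel marking-out plate, 330 x 220 x 5 mm, fixed, top 5 mm above the bench. x: the way to push the block (away from the robot, within 15 degrees); z up. The plate reaches 205 mm behind the line (-x), 125 mm beyond it and 110 mm to either side.
- block: Cream enamel terminal block, loose on the plate: 78 mm (x) by 110 mm (y), 32 mm high, ribs on top to 40 mm; 0.4 to 0.8 kg. Origin: centre of its underside; +x to its leading face, towards the line. Starts 40 to 85 mm short of the line, up to 11 degrees out of square. Slides without tipping when pushed on its rear face; two spread fingertips square it up.
- block_back (a point): Centre of the block's upright rear face (16 mm above its underside): the face to push on. Axes as the block's.
- edge_mid (a point): Middle of the block's lower leading edge (the 110 mm edge nearest the line), on the underside. Axes as the block's.
- edge_left (a point): Left (+y) end of that leading edge.
- edge_right (a point): Right (-y) end of that leading edge.
- magnifier: Chrome magnifier, loose, 0.25 to 0.5 kg, 106 mm high: squat round base 64 mm across, 14 mm thick; stem 12 mm thick; level round lens 59 mm across its frame, held out on an arm; upright square grip on top. Starts on the bench left or right of the plate. Origin: centre of the base's underside; the lens arm points to its -x.
- mag_grip (a point): Centre of the magnifier's grip, a chrome post 20 mm (x) by 18 mm (y), 30 mm tall, straight above the base, 91 mm above its underside. The nearest thing below it is the lens arm, with its top 64 mm above the underside. Axes as the magnifier's.
- mag_lens (a point): Centre of the magnifier's lens, 65 mm from the stem axis along the magnifier's -x and 60 mm above the underside of the base; the lens frame is 7 mm thick, its bottom 57 mm above the underside, so it passes over the block when both stand on the plate.
- punch: Tarnished steel seal punch lying on the bench on the side of the plate opposite the magnifier, 120 mm long along its x, 18 mm thick. Bystander. Origin: under its middle.
- screw0: Brass meter screw standing on its wide head on the bench near the far end of the plate: head 22 mm across and 5 mm thick, 25 mm high in all. Bystander. Origin: centre of its underside.
- screw1: Brass meter screw standing on its wide head on the bench near the far end of the plate: head 22 mm across and 5 mm thick, 25 mm high in all. Bystander. Origin: centre of its underside.
- screw2: Brass meter screw standing on its wide head on the bench near the far end of the plate: head 22 mm across and 5 mm thick, 25 mm high in all. Bystander. Origin: centre of its underside.
Things that resemble listed ones, but are neither listed nor needed, are in the scene too. Of the things that look like the magnifier, take the one that is farthest from the robot's base at the start. Of the things that look like the block, the smaller one is meant.

How it is judged:
By the outcome, as a careful person would: the job done as asked, in the order asked, and still so for the second after the job is handed in, with the robot touching nothing.
It also fails if it takes over 64 s, if anything falls off the work surface, if the arm or the gripper's body presses on something with over 40 N, if the wrist force passes 120 N, or if a joint passes its speed limit or range.

## Working session

There is one attempt and no reset: what is moved stays moved. The work goes in short steps, Python scripts to look and compute and a tool call to move; the robot and the scene stay as the last step left them, time stands still between calls to the robot, and variables do not carry over. Pictures are saved under pics/ and viewed, at most 10 in all, crops included, and the job is handed in when it is done.

Besides the shell and the picture viewer there is one more tool, called after "Emit:" as name(argument=value, ...), one argument or row to a line, values as JSON. arm_command: Moves the arm, as the interface text tells. Its arguments: {"type":"object","properties":{"increments":{"type":"array"}},"required":["increments"]}

```bash
mkdir -p pics; cat > h.py <<'E'
import numpy as np, cv2
from workcell import bot
def snap(n,f=None):
    m=bot.camera_model(n); im=bot.snapshot(n)
    if f: cv2.imwrite('pics/'+f+'.png',im[:,:,::-1])
    return im,m
def ray(m,uv,z):
    p=cv2.undistortPoints(np.array(uv,float).reshape(-1,1,2),np.array(m['mtx'],float),np.array(m['D'],float)).reshape(-1,2)
    R=np.array(m['R']);t=np.array(m['t']);C=-R.T@t
    d=np.c_[p,np.ones(len(p))]@R
    return C+d*((z-C[2])/d[:,2])[:,None]
def proj(m,X):
    R=np.array(m['R']);r,_=cv2.Rodrigues(R)
    return cv2.projectPoints(np.array(X,float).reshape(-1,1,3),r,np.array(m['t'],float),np.array(m['mtx'],float),np.array(m['D'],float))[0].reshape(-1,2)
E
python3 - <<'E'
from h import *
a,m=snap('top');b,m2=snap('side')
cv2.imwrite('pics/top.png',a[:,:,::-1]);cv2.imwrite('pics/side.png',b[:,:,::-1])
for q in(m,m2):print(np.round(-np.array(q['R']).T@np.array(q['t']),3),np.round(q['R'],2).tolist(),np.round(q['mtx'],0).tolist())
print(bot.tip_extent,bot.read_state()['eef_rot'])
E
```

```text
[0.422 0.019 1.282] [[0.01, -1.0, 0.02], [-1.0, -0.01, -0.07], [0.07, -0.02, -1.0]] [[442.0, 0.0, 261.0], [0.0, 442.0, 198.0], [0.0, 0.0, 1.0]]
[0.176 0.455 0.611] [[-0.81, -0.59, 0.0], [-0.41, 0.57, -0.71], [0.42, -0.57, -0.71]] [[348.0, 0.0, 253.0], [0.0, 348.0, 194.0], [0.0, 0.0, 1.0]]
0.022 [[ 9.54208234e-01  2.99143025e-01 -3.09863194e-04]
 [ 2.99143103e-01 -9.54206693e-01  1.72921415e-03]
 [ 2.21608819e-04 -1.74272382e-03 -9.99998457e-01]]
```

View pics/top.png

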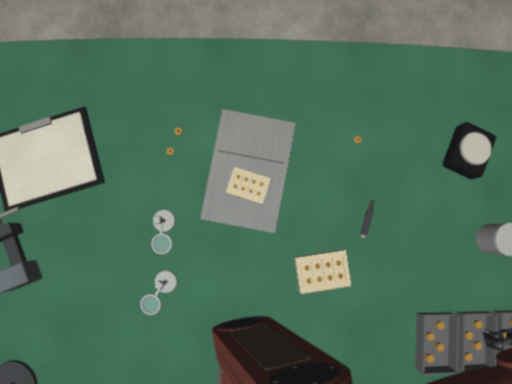

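View pics/side.png

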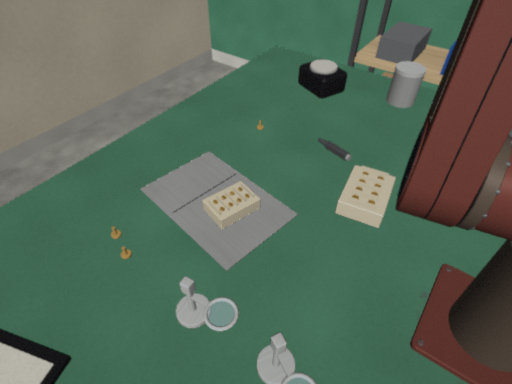

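The top view shows two magnifiers, at (163,220) and (165,281). The first looks farther from the base, so it should be the one to take. There are two cream blocks: the small one on the plate at (248,185), which is meant, and a larger one at (323,271). The line runs from (218,150) to (284,163), the punch is at (368,218), and the screws are at (178,131), (170,151) and (357,139).

```bash
cat > m.py <<'E'
from h import *
def big(mask):
    c,_=cv2.findContours(mask.astype(np.uint8),cv2.RETR_EXTERNAL,cv2.CHAIN_APPROX_NONE)
    return max(c,key=cv2.contourArea)
def frame(P):  # rect fit in world xy -> centre,size,yaw
    (c,s,a)=cv2.minAreaRect((P[:,:2]*1000).astype(np.float32)); return c,s,a
E
python3 - <<'E'
from m import *
im,m=snap('top')
h=cv2.cvtColor(im,cv2.COLOR_RGB2HSV).astype(int);S=h[:,:,1];V=h[:,:,2]
roi=np.zeros(S.shape,bool);roi[100:240,190:305]=1
print('grey sample',h[130,255],h[215,230],'cream',h[178,240],h[199,262],'line',h[157,251],'green',h[100,250],'mag',h[213,160],h[244,161],h[212,170])
pl=((h[:,:,1]<60)|(h[:,:,0]<35)&(V>120))&roi
c=big(pl);P=ray(m,c,0.005);print('plate',frame(P))
cr=(h[:,:,0]<35)&(S>35)&(V>120)&roi;cr=cv2.morphologyEx(cr.astype(np.uint8),cv2.MORPH_CLOSE,np.ones((7,7)))
cb=big(cr);print('block',frame(ray(m,cb,0.037)),cv2.boundingRect(cb))
# line: dark min per column band
pts=[]
for u in range(222,281,3):
    v0=150+(u-218)*13/66; r=np.arange(int(v0)-5,int(v0)+6);w=np.clip(np.median(V[r,u])-V[r,u]-8,0,None)
    if w.sum()>0: pts.append((u,(r*w).sum()/w.sum()))
L=ray(m,pts,0.005);vx,vy,x0,y0=cv2.fitLine((L[:,:2]*1000).astype(np.float32),cv2.DIST_HUBER,0,.01,.01).ravel()
print('line',x0,y0,np.degrees(np.arctan2(vy,vx)),len(pts))
for n,uv in(('magA base',(163,220)),('magB base',(165,281))):
    X=ray(m,[uv],.014)[0];print(n,X,np.hypot(*X[:2]))
print('lensA',ray(m,[(161,244)],.06))
crop=cv2.resize(im[100:300,135:305],None,fx=3,fy=3,interpolation=cv2.INTER_CUBIC)
cv2.imwrite('pics/crop1.png',crop[:,:,::-1])
E
```

```text
grey sample [ 30   5 141] [ 50   5 145] cream [ 20  71 202] [ 21  56 204] line [ 50   7 117] green [ 72 106 111] mag [ 48   7 180] [ 82  57 156] [ 60  11 141]
plate ((595.4237670898438, 30.170013427734375), (222.592041015625, 332.9212951660156), 79.91773223876953)
block ((547.3488159179688, 28.524612426757812), (110.47265625, 79.47087860107422), 73.14387512207031) (226, 167, 45, 37)
line 634.9575 23.06671 79.93709 20
magA base [0.44567838 0.27143552 0.014     ] 0.5218299119020083
magB base [0.27171678 0.26186879 0.014     ] 0.37736622865022523
lensA [[0.37855893 0.2662387  0.06      ]]
```

View pics/crop1.png

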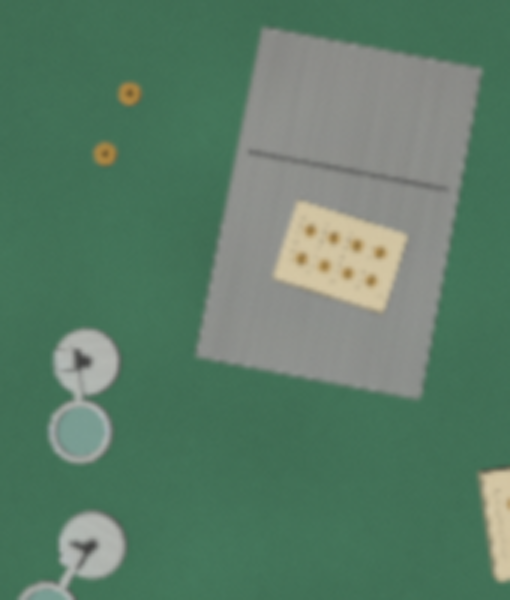

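Magnifier A at (163,220) is 0.52 m from the base and B is 0.38 m, so I take A. The block is the small one on the plate: its fit gives 110×79 mm and the plate fit 333×223 mm, both matching the sizes given. The plate yaw is -10.1° and the block sits 6.8° out of square, about 48 mm short of the line. I'll move behind the block.

Emit:
arm_command(
  increments=[
    {"tx":33,"ty":-37.5,"grip":85},
    {"tx":33,"ty":-37.5,"grip":85},
    {"tx":33,"ty":-37.5,"grip":85},
    {"tx":33,"ty":-37.5,"grip":85},
    {"tx":33,"ty":-37.5,"grip":85},
    {"tx":33,"ty":-37.5,"grip":85},
    {"tx":33,"ty":-37.5,"grip":85},
    {"tx":33,"ty":-37.5,"grip":85},
    {"tx":33,"ty":-37.5,"grip":85},
    {"tx":33,"ty":-37.5,"grip":85},
  ],
)

```text
schema error: expected keys tx, ty, tz, ax, ay, az, grip
```

Emit:
arm_command(
  increments=[
    {"tx":33,"ty":-37.5},
    {"tx":33,"ty":-37.5},
    {"tx":33,"ty":-37.5},
    {"tx":34,"ty":-37},
    {"az":7},
    {"az":7},
    {"az":7},
    {"az":6.5},
    {},
    {},
  ],
)

```text
schema error: expected keys tx, ty, tz, ax, ay, az, grip
```

```bash
cat >> m.py <<'E'
PL=np.array([634.9,23.1]);A=np.radians(-10.07);Rp=np.array([[np.cos(A),-np.sin(A)],[np.sin(A),np.cos(A)]])
def st():
    s=bot.read_state();p=np.array(s['eef_pos'])*1000;R=np.array(s['eef_rot'])
    print('t',s['time'],'tcp',p.round(1),'yaw',np.degrees(np.arctan2(R[1,0],R[0,0])).round(2),'tilt',R[:,2].round(3),'inplate',((p[:2]-PL)@Rp).round(1),'F',np.round(s['force'],1),'op',s['opening'],s['gripper_force'],'q',np.round(s['joint_pos'],2))
    return p,R
def totool(R,target,p):  # world mm -> tool shift
    print('shift',(R.T@(np.array(target)-p)).round(1))
E
python3 - <<'E'
from m import *
p,R=st();totool(R,[471.8,43.0,p[2]],p)
im,m=snap('wrist','w1');print(-np.array(m['R']).T@np.array(m['t']),np.round(m['R'],2).tolist())
E
```

```text
t 0.15 tcp [ 186.9 -595.9  214.5] yaw 17.41 tilt [-0.     0.002 -1.   ] inplate [-332.9 -687.8] F [-0.2 -0.2 -0.9] op 0.9993770225775981 0.0 q [-1.39  0.22  1.53  0.    1.39 -0.13]
shift [ 463.  -524.4    0.9]
[ 0.25395968 -0.5748414   0.37267183] [[0.3, -0.95, -0.0], [-0.92, -0.29, 0.28], [-0.27, -0.08, -0.96]]
```

View pics/w1.png

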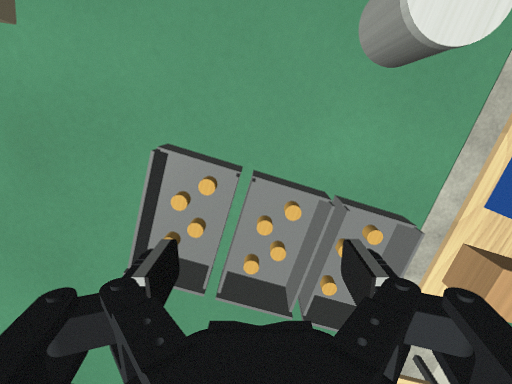

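The moves were refused because every key is required, so the arm is still at its start over the trays, with the fingertips at about (160,265) and (360,265). I'll resend with full rows.

Emit:
arm_command(
  increments=[
    {"tx":33,"ty":-37.5,"tz":0,"ax":0,"ay":0,"az":0,"grip":85},
    {"tx":33,"ty":-37.5,"tz":0,"ax":0,"ay":0,"az":0,"grip":85},
    {"tx":33,"ty":-37.5,"tz":0,"ax":0,"ay":0,"az":0,"grip":85},
    {"tx":33,"ty":-37.5,"tz":0,"ax":0,"ay":0,"az":0,"grip":85},
    {"tx":33,"ty":-37.5,"tz":0,"ax":0,"ay":0,"az":0,"grip":85},
    {"tx":33,"ty":-37.5,"tz":0,"ax":0,"ay":0,"az":0,"grip":85},
    {"tx":33,"ty":-37.5,"tz":0,"ax":0,"ay":0,"az":0,"grip":85},
    {"tx":33,"ty":-37.5,"tz":0,"ax":0,"ay":0,"az":0,"grip":85},
    {"tx":33,"ty":-37.5,"tz":0,"ax":0,"ay":0,"az":0,"grip":85},
    {"tx":33,"ty":-37.5,"tz":0,"ax":0,"ay":0,"az":0,"grip":85},
  ],
)

```text
time: 1.2
eef_pos: [0.39, -0.1379, 0.2156]
eef_rot: [[0.954, 0.299, 0.001], [0.299, -0.954, -0.0], [0.001, 0.001, -1.0]]
force: [0.5, 0.4, 0.3]
opening: 0.991
gripper_force: 0.0
```

Emit:
arm_command(
  increments=[
    {"tx":33,"ty":-37.5,"tz":0,"ax":0,"ay":0,"az":0,"grip":85},
    {"tx":33,"ty":-37.5,"tz":0,"ax":0,"ay":0,"az":0,"grip":85},
    {"tx":33,"ty":-37.5,"tz":0,"ax":0,"ay":0,"az":0,"grip":85},
    {"tx":34,"ty":-37,"tz":0,"ax":0,"ay":0,"az":0,"grip":85},
    {"tx":0,"ty":0,"tz":0,"ax":0,"ay":0,"az":7,"grip":85},
    {"tx":0,"ty":0,"tz":0,"ax":0,"ay":0,"az":7,"grip":85},
    {"tx":0,"ty":0,"tz":0,"ax":0,"ay":0,"az":7,"grip":85},
    {"tx":0,"ty":0,"tz":0,"ax":0,"ay":0,"az":6.5,"grip":85},
    {"tx":0,"ty":0,"tz":0,"ax":0,"ay":0,"az":0,"grip":85},
    {"tx":0,"ty":0,"tz":0,"ax":0,"ay":0,"az":0,"grip":85},
  ],
)

```text
time: 2.2
eef_pos: [0.4717, 0.0424, 0.2153]
eef_rot: [[0.985, -0.172, -0.0], [-0.172, -0.985, 0.0], [-0.0, 0.0, -1.0]]
force: [0.6, 1.1, 0.7]
opening: 0.995
gripper_force: 0.0
```

```bash
python3 - <<'E'
from m import *
p,R=st();totool(R,[471.8,43.0,40],p)
im,m=snap('wrist','w2');print(-np.array(m['R']).T@np.array(m['t']))
E
```

```text
t 2.2 tcp [471.7  42.4 215.3] yaw -9.92 tilt [-0.  0. -1.] inplate [-164.1   -9.6] F [0.6 1.1 0.7] op 0.9947217955317312 0.0 q [-0.08 -0.15  1.91  0.    1.38  1.67]
shift [  0.   -0.6 175.3]
[0.54089418 0.03044487 0.37342797]
```

View pics/w2.png

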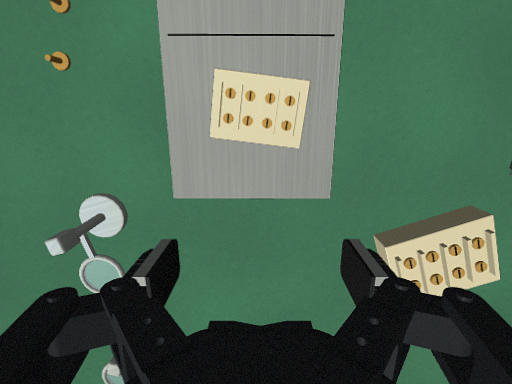

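The wrist view shows the block at (260,110), the line along row 35 from column 167 to 334, magnifier A's base at (102,215) and its grip at (58,243). The gap behind the block is clear, so I'll go down while measuring from here.

```bash
cat >> m.py <<'E'
def wline(im,m):  # dark line on plate via world guess, refined
    g=cv2.cvtColor(im,cv2.COLOR_RGB2GRAY).astype(float);pts=[]
    for yy in np.arange(-95,96,5):
        xs=np.arange(-12,12.1,.5);W=PL+np.c_[xs,np.full(len(xs),yy)]@Rp.T
        uv=proj(m,np.c_[W/1000,np.full(len(xs),.005)]).astype(np.float32)
        if uv.min()<1 or uv[:,0].max()>510 or uv[:,1].max()>382: continue
        v=cv2.remap(g.astype(np.float32),uv[:,0].copy(),uv[:,1].copy(),cv2.INTER_LINEAR).ravel()
        w=np.clip(np.median(v)-v-25,0,None)
        if w.sum()>0: pts.append((xs@w/w.sum(),yy))
    return np.array(pts)
def wblock(im,m,z=.037):
    h=cv2.cvtColor(im,cv2.COLOR_RGB2HSV).astype(int)
    k=((h[:,:,0]<35)&(h[:,:,1]>30)&(h[:,:,2]>190)).astype(np.uint8)
    k=cv2.morphologyEx(k,cv2.MORPH_CLOSE,np.ones((9,9)));n,lab,s,c=cv2.connectedComponentsWithStats(k)
    e=proj(m,np.r_[PL+np.array([-70,-8])@Rp.T,37]/1000)[0]
    ok=[i for i in range(1,n) if s[i,4]>800];i=min(ok,key=lambda i:np.hypot(*(c[i]-e)))
    return big(lab==i)
E
python3 - <<'E'
from m import *
p,R=st();im,m=snap('wrist')
q=wline(im,m);f=np.polyfit(q[:,1],q[:,0],1);print('line off x(mm)',f[1],'slope deg',np.degrees(-np.arctan(f[0])),len(q),np.std(q[:,0]-np.polyval(f,q[:,1])))
c=wblock(im,m);P=(ray(m,c,.037)[:,:2]*1000-PL)@Rp;print('block top in plate',cv2.minAreaRect(P.astype(np.float32)))
E
```

```text
t 2.25 tcp [471.7  42.3 215.3] yaw -9.94 tilt [-0.  0. -1.] inplate [-164.1   -9.6] F [0.6 0.2 0.6] op 0.9919987208333868 0.0 q [-0.08 -0.15  1.91  0.    1.38  1.67]
line off x(mm) -2.0439180105407764 slope deg 0.013484089795246913 39 0.04865911201558283
block top in plate ((-88.45254516601562, -7.045967102050781), (108.67767333984375, 76.2108383178711), 83.2474594116211)
```

Emit:
arm_command(
  increments=[
    {"tx":0,"ty":0,"tz":25,"ax":0,"ay":0,"az":0,"grip":85},
    {"tx":0,"ty":0,"tz":30,"ax":0,"ay":0,"az":0,"grip":85},
    {"tx":0,"ty":0,"tz":30,"ax":0,"ay":0,"az":0,"grip":85},
    {"tx":0,"ty":0,"tz":30,"ax":0,"ay":0,"az":0,"grip":85},
    {"tx":0,"ty":0,"tz":25,"ax":0,"ay":0,"az":0,"grip":85},
    {"tx":0,"ty":0,"tz":20,"ax":0,"ay":0,"az":0,"grip":85},
    {"tx":0,"ty":0,"tz":13,"ax":0,"ay":0,"az":0,"grip":85},
    {"tx":0,"ty":0,"tz":8,"ax":0,"ay":0,"az":0,"grip":85},
    {"tx":0,"ty":0,"tz":2,"ax":0,"ay":0,"az":0,"grip":85},
    {"tx":0,"ty":0,"tz":0,"ax":0,"ay":0,"az":0,"grip":85},
  ],
)

```text
time: 3.3
eef_pos: [0.4722, 0.0423, 0.0329]
eef_rot: [[0.985, -0.175, 0.001], [-0.175, -0.985, -0.0], [0.001, -0.0, -1.0]]
force: [0.2, 0.5, -0.5]
opening: 0.991
gripper_force: 0.0
```

Emit:
arm_command(
  increments=[
    {"tx":6,"ty":0,"tz":0,"ax":0,"ay":0,"az":0,"grip":85},
    {"tx":6,"ty":0,"tz":0,"ax":0,"ay":0,"az":0,"grip":85},
    {"tx":4,"ty":0,"tz":0,"ax":0,"ay":0,"az":0,"grip":85},
    {"tx":3,"ty":0,"tz":0,"ax":0,"ay":0,"az":0,"grip":85},
    {"tx":3,"ty":0,"tz":0,"ax":0,"ay":0,"az":0,"grip":85},
    {"tx":3,"ty":0,"tz":0,"ax":0,"ay":0,"az":0,"grip":85},
    {"tx":3,"ty":0,"tz":0,"ax":0,"ay":0,"az":0,"grip":85},
    {"tx":3,"ty":0,"tz":0,"ax":0,"ay":0,"az":0,"grip":85},
    {"tx":3,"ty":0,"tz":0,"ax":0,"ay":0,"az":0,"grip":85},
    {"tx":3,"ty":0,"tz":0,"ax":0,"ay":0,"az":0,"grip":85},
  ],
)

```text
time: 4.3
eef_pos: [0.5084, 0.0359, 0.0324]
eef_rot: [[0.985, -0.175, 0.0], [-0.175, -0.985, 0.0], [0.0, -0.0, -1.0]]
force: [0.1, -0.6, -0.3]
opening: 0.994
gripper_force: 0.0
```

Emit:
arm_command(
  increments=[
    {"tx":2,"ty":0,"tz":0,"ax":0,"ay":0,"az":0,"grip":85},
    {"tx":2,"ty":0,"tz":0,"ax":0,"ay":0,"az":0,"grip":85},
    {"tx":2,"ty":0,"tz":0,"ax":0,"ay":0,"az":0,"grip":85},
    {"tx":2,"ty":0,"tz":0,"ax":0,"ay":0,"az":0,"grip":85},
    {"tx":2,"ty":0,"tz":0,"ax":0,"ay":0,"az":0,"grip":85},
    {"tx":2,"ty":0,"tz":0,"ax":0,"ay":0,"az":0,"grip":85},
    {"tx":2,"ty":0,"tz":0,"ax":0,"ay":0,"az":0,"grip":85},
    {"tx":1,"ty":0,"tz":0,"ax":0,"ay":0,"az":0,"grip":85},
    {"tx":0,"ty":0,"tz":0,"ax":0,"ay":0,"az":0,"grip":85},
    {"tx":0,"ty":0,"tz":0,"ax":0,"ay":0,"az":0,"grip":85},
  ],
)

```text
time: 5.3
eef_pos: [0.5229, 0.0333, 0.0324]
eef_rot: [[0.985, -0.175, -0.0], [-0.175, -0.985, 0.0], [-0.0, -0.0, -1.0]]
force: [-0.3, 0.1, 1.2]
opening: 0.99
gripper_force: 0.0
```

```bash
python3 - <<'E'
from m import *
p,R=st();im,m=snap('wrist','w3')
q=wline(im,m);f=np.polyfit(q[:,1],q[:,0],1);print('line off x(mm)',f[1],'slope deg',np.degrees(-np.arctan(f[0])),len(q),np.std(q[:,0]-np.polyval(f,q[:,1])))
c=wblock(im,m);P=(ray(m,c,.037)[:,:2]*1000-PL)@Rp;print('block top in plate',cv2.minAreaRect(P.astype(np.float32)),P.max(0),P.min(0))
E
```

```text
t 5.3 tcp [522.9  33.3  32.4] yaw -10.09 tilt [-0.  0. -1.] inplate [-112.1   -9.6] F [-0.3  0.1  1.2] op 0.9902133133104996 0.0 q [-0.09  0.2   1.93  0.    1.02  1.66]
line off x(mm) -1.9793633191994429 slope deg 0.028342855149241175 39 0.0328043608271622Traceback (most recent call last):
  File "<stdin>", line 4, in <module>
  File "m.py", line 29, in wblock
    ok=[i for i in range(1,n) if s[i,4]>800];i=min(ok,key=lambda i:np.hypot(*(c[i]-e)))
                                               ~~~^^^^^^^^^^^^^^^^^^^^^^^^^^^^^^^^^^^^^
ValueError: min() iterable argument is empty
```

View pics/w3.png

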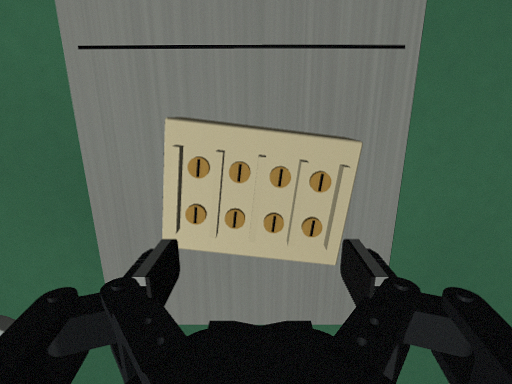

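The block sits askew. Its top corners are at about (166,118), (361,141) and (335,264), the line is on row 46, and the fingertips are at about (178,240) and (343,240). Contact hasn't begun yet (no force), so I'll compute where the corners are relative to the fingers.

```bash
python3 - <<'E'
from m import *
p,R=st();m=bot.camera_model('wrist')
P=(ray(m,[(166,118),(361,141),(335,264),(163,248)],.037)[:,:2]*1000-PL)@Rp;print(P.round(1))
for y in(-57,-42.5,42.5,57):
  for z in (9,22):
    for x in(-11,0,11): print((x,y,z),proj(m,(p+R@np.array([x,y,z]))/1000).round(0))
for z in(.01,.02,.03,.04):print(z,((ray(m,[(178,240),(343,240)],z)[:,:2]*1000-PL)@Rp).round(1))
print(m['mtx'])
E
```

```text
t 5.35 tcp [522.9  33.3  32.4] yaw -10.09 tilt [-0.  0. -1.] inplate [-112.1   -9.6] F [-0.5 -0.   0.3] op 0.9968935436393409 0.0 q [-0.09  0.2   1.93  0.    1.02  1.66]
[[ -43.8   41. ]
 [ -56.   -65.1]
 [-132.1  -56.5]
 [-121.    50.2]]
(-11, -57, 9) [[174. 241.]]
(0, -57, 9) [[173. 226.]]
(11, -57, 9) [[171. 210.]]
(-11, -57, 22) [[180. 233.]]
(0, -57, 22) [[179. 219.]]
(11, -57, 22) [[177. 204.]]
(-11, -42.5, 9) [[196. 241.]]
(0, -42.5, 9) [[195. 226.]]
(11, -42.5, 9) [[194. 210.]]
(-11, -42.5, 22) [[200. 233.]]
(0, -42.5, 22) [[199. 219.]]
(11, -42.5, 22) [[198. 204.]]
(-11, 42.5, 9) [[324. 241.]]
(0, 42.5, 9) [[325. 226.]]
(11, 42.5, 9) [[326. 210.]]
(-11, 42.5, 22) [[320. 233.]]
(0, 42.5, 22) [[321. 219.]]
(11, 42.5, 22) [[322. 204.]]
(-11, 57, 9) [[346. 241.]]
(0, 57, 9) [[347. 226.]]
(11, 57, 9) [[349. 210.]]
(-11, 57, 22) [[340. 233.]]
(0, 57, 22) [[342. 219.]]
(11, 57, 22) [[343. 204.]]
0.01 [[-128.5   49.3]
 [-128.6  -69.1]]
0.02 [[-123.7   46.1]
 [-123.8  -65.8]]
0.03 [[-118.9   42.8]
 [-119.   -62.5]]
0.04 [[-114.1   39.6]
 [-114.2  -59.1]]
[[275.59517853   0.         259.74694753]
 [  0.         275.59517853 193.87719237]
 [  0.           0.           1.        ]]
```

No force, and the block hasn't moved, even though the TCP has passed its rear face. So the open tips may be riding higher than I assumed. I'll look from the side.

```bash
python3 - <<'E'
from m import *
p,R=st();im,m=snap('side')
cv2.imwrite('pics/s2.png',cv2.resize(im[120:280,120:330],None,fx=3.5,fy=3.5,interpolation=cv2.INTER_CUBIC)[:,:,::-1])
for y in(-42.5,-57,42.5):
  for z in(22,9,-5,-20): print(y,z,((proj(m,(p+R@np.array([0,y,z]))/1000)-[120,120])*3.5).round(0))
print(bot.tip_extent)
E
```

```text
t 5.35 tcp [522.9  33.3  32.4] yaw -10.09 tilt [-0.  0. -1.] inplate [-112.1   -9.6] F [-0.5 -0.   0.3] op 0.9968935436393409 0.0 q [-0.09  0.2   1.93  0.    1.02  1.66]
-42.5 22 [[368. 356.]]
-42.5 9 [[367. 342.]]
-42.5 -5 [[365. 328.]]
-42.5 -20 [[364. 312.]]
-57 22 [[351. 368.]]
-57 9 [[349. 354.]]
-57 -5 [[348. 340.]]
-57 -20 [[346. 324.]]
42.5 22 [[463. 290.]]
42.5 9 [[463. 276.]]
42.5 -5 [[462. 262.]]
42.5 -20 [[462. 246.]]
0.022
```

View pics/s2.png

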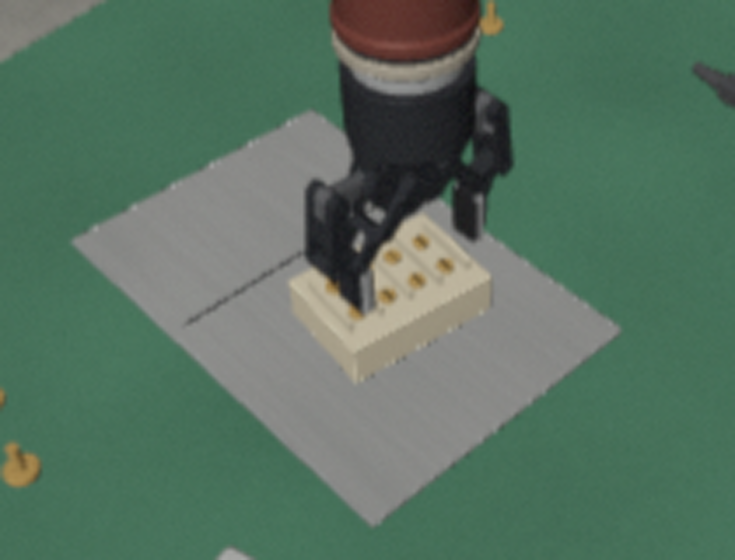

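The side view shows both tips, at (362,310) and (475,238) in the crop, hanging just above the block's top, so when open they stand far higher than 22 mm ahead of the TCP. I'll triangulate a tip from the two views and back off.

```bash
python3 - <<'E'
from m import *
p,R=st();ms=bot.camera_model('side');mw=bot.camera_model('wrist')
def tri(a,b):
    P=[];N=[]
    for m,uv in((mw,a),(ms,b)):
        u=cv2.undistortPoints(np.array([[uv]],float),np.array(m['mtx']),np.array(m['D'])).reshape(2);N.append(u);P.append(np.c_[m['R'],m['t']])
    X=cv2.triangulatePoints(P[0],P[1],N[0],N[1]).ravel();X=X[:3]/X[3]*1000
    print('world',X.round(1),'tool',(R.T@(X-p)).round(1),'reproj',proj(mw,X/1000).round(1),a,proj(ms,X/1000).round(1),b)
for b in((360,310),(372,305)): tri((178,240),(120+b[0]/3.5,120+b[1]/3.5))
for b in((460,232),(475,240)): tri((343,240),(120+b[0]/3.5,120+b[1]/3.5))
E
```

```text
t 5.4 tcp [522.8  33.3  32.4] yaw -10.09 tilt [-0.  0. -1.] inplate [-112.1   -9.6] F [ 0.7 -0.5 -0.1] op 0.9931184460154672 0.0 q [-0.09  0.2   1.93 -0.    1.02  1.66]
world [533.8  76.3  52.4] tool [  3.3 -44.3 -20.1] reproj [[179.6 241.1]] (178, 240) [[222.4 208.6]] (222.85714285714286, 208.57142857142856)
world [531.8  72.9  54.7] tool [  1.9 -40.6 -22.4] reproj [[185.4 245.2]] (178, 240) [[224.  207.4]] (226.28571428571428, 207.14285714285714)
world [521.  -11.8  58.1] tool [  6.1  44.7 -25.7] reproj [[345.  240.9]] (343, 240) [[251.  186.6]] (251.42857142857142, 186.28571428571428)
world [514.6 -16.2  48.9] tool [  0.6  50.1 -16.5] reproj [[348.9 242.7]] (343, 240) [[254.3 189.5]] (255.71428571428572, 188.57142857142856)
```

Emit:
arm_command(
  increments=[
    {"tx":-3,"ty":0,"tz":0,"ax":0,"ay":0,"az":0,"grip":85},
    {"tx":-6,"ty":0,"tz":0,"ax":0,"ay":0,"az":0,"grip":85},
    {"tx":-8,"ty":0,"tz":0,"ax":0,"ay":0,"az":0,"grip":85},
    {"tx":-8,"ty":0,"tz":0,"ax":0,"ay":0,"az":0,"grip":85},
    {"tx":-8,"ty":0,"tz":0,"ax":0,"ay":0,"az":0,"grip":85},
    {"tx":-8,"ty":0,"tz":0,"ax":0,"ay":0,"az":0,"grip":85},
    {"tx":-8,"ty":0,"tz":0,"ax":0,"ay":0,"az":0,"grip":85},
    {"tx":-3,"ty":0,"tz":0,"ax":0,"ay":0,"az":0,"grip":85},
    {"tx":0,"ty":0,"tz":0,"ax":0,"ay":0,"az":0,"grip":85},
    {"tx":0,"ty":0,"tz":0,"ax":0,"ay":0,"az":0,"grip":85},
  ],
)

```text
time: 6.4
eef_pos: [0.4721, 0.0424, 0.0326]
eef_rot: [[0.985, -0.175, 0.001], [-0.175, -0.985, -0.0], [0.001, -0.0, -1.0]]
force: [-0.1, 0.8, -0.3]
opening: 0.991
gripper_force: 0.0
```

Both fingertips triangulate to tool z ≈ -20 ± 5 mm when open, not the stated +22 mm. Lowering 32 mm should put them at about 22 mm, roughly mid-height on the rear face.

Emit:
arm_command(
  increments=[
    {"tx":0,"ty":0,"tz":4,"ax":0,"ay":0,"az":0,"grip":85},
    {"tx":0,"ty":0,"tz":6,"ax":0,"ay":0,"az":0,"grip":85},
    {"tx":0,"ty":0,"tz":6,"ax":0,"ay":0,"az":0,"grip":85},
    {"tx":0,"ty":0,"tz":6,"ax":0,"ay":0,"az":0,"grip":85},
    {"tx":0,"ty":0,"tz":4,"ax":0,"ay":0,"az":0,"grip":85},
    {"tx":0,"ty":0,"tz":3,"ax":0,"ay":0,"az":0,"grip":85},
    {"tx":0,"ty":0,"tz":2,"ax":0,"ay":0,"az":0,"grip":85},
    {"tx":0,"ty":0,"tz":1,"ax":0,"ay":0,"az":0,"grip":85},
    {"tx":0,"ty":0,"tz":0,"ax":0,"ay":0,"az":0,"grip":85},
    {"tx":0,"ty":0,"tz":0,"ax":0,"ay":0,"az":0,"grip":85},
  ],
)

```text
time: 7.4
eef_pos: [0.4719, 0.0424, 0.0006]
eef_rot: [[0.985, -0.175, 0.0], [-0.175, -0.985, -0.0], [0.0, -0.0, -1.0]]
force: [0.6, 0.1, 0.2]
opening: 0.999
gripper_force: 0.0
```

Emit:
arm_command(
  increments=[
    {"tx":4,"ty":0,"tz":0,"ax":0,"ay":0,"az":0,"grip":85},
    {"tx":5,"ty":0,"tz":0,"ax":0,"ay":0,"az":0,"grip":85},
    {"tx":4,"ty":0,"tz":0,"ax":0,"ay":0,"az":0,"grip":85},
    {"tx":3,"ty":0,"tz":0,"ax":0,"ay":0,"az":0,"grip":85},
    {"tx":3,"ty":0,"tz":0,"ax":0,"ay":0,"az":0,"grip":85},
    {"tx":3,"ty":0,"tz":0,"ax":0,"ay":0,"az":0,"grip":85},
    {"tx":3,"ty":0,"tz":0,"ax":0,"ay":0,"az":0,"grip":85},
    {"tx":3,"ty":0,"tz":0,"ax":0,"ay":0,"az":0,"grip":85},
    {"tx":2,"ty":0,"tz":0,"ax":0,"ay":0,"az":0,"grip":85},
    {"tx":2,"ty":0,"tz":0,"ax":0,"ay":0,"az":0,"grip":85},
  ],
)

```text
time: 8.4
eef_pos: [0.5032, 0.0367, 0.0002]
eef_rot: [[0.985, -0.175, -0.0], [-0.175, -0.985, 0.0], [-0.0, 0.0, -1.0]]
force: [-2.6, -1.3, 0.5]
opening: 0.994
gripper_force: 1.0
```

Emit:
arm_command(
  increments=[
    {"tx":2,"ty":0,"tz":0,"ax":0,"ay":0,"az":0,"grip":85},
    {"tx":2,"ty":0,"tz":0,"ax":0,"ay":0,"az":0,"grip":85},
    {"tx":2,"ty":0,"tz":0,"ax":0,"ay":0,"az":0,"grip":85},
    {"tx":2,"ty":0,"tz":0,"ax":0,"ay":0,"az":0,"grip":85},
    {"tx":2,"ty":0,"tz":0,"ax":0,"ay":0,"az":0,"grip":85},
    {"tx":2,"ty":0,"tz":0,"ax":0,"ay":0,"az":0,"grip":85},
    {"tx":2,"ty":0,"tz":0,"ax":0,"ay":0,"az":0,"grip":85},
    {"tx":2,"ty":0,"tz":0,"ax":0,"ay":0,"az":0,"grip":85},
    {"tx":1,"ty":0,"tz":0,"ax":0,"ay":0,"az":0,"grip":85},
    {"tx":0,"ty":0,"tz":0,"ax":0,"ay":0,"az":0,"grip":85},
  ],
)

```text
time: 9.4
eef_pos: [0.5204, 0.0337, 0.0005]
eef_rot: [[0.985, -0.175, 0.001], [-0.175, -0.985, -0.0], [0.001, -0.0, -1.0]]
force: [-1.3, -0.3, -1.3]
opening: 0.996
gripper_force: 0.8
```

```bash
python3 - <<'E'
from m import *
p,R=st();im,m=snap('wrist','w4')
q=wline(im,m);f=np.polyfit(q[:,1],q[:,0],1);print('line',f[1],np.degrees(-np.arctan(f[0])),len(q))
h=cv2.cvtColor(im,cv2.COLOR_RGB2HSV)
for c in range(180,350,20):
    col=h[:230,c].astype(int);k=np.where((col[:,0]<35)&(col[:,1]>35)&(col[:,2]>90))[0];print(c,k[:1],h[k[0]+10,c],end=' ')
E
```

```text
t 9.4 tcp [5.204e+02 3.370e+01 5.000e-01] yaw -10.1 tilt [ 0.001 -0.    -1.   ] inplate [-114.6   -9.6] F [-1.3 -0.3 -1.3] op 0.996399950915783 0.8046791122649211 q [-0.09  0.24  1.95 -0.    0.95  1.66]Traceback (most recent call last):
  File "<stdin>", line 3, in <module>
IndexError: too many indices for array: array is 1-dimensional, but 2 were indexed
```

View pics/w4.png

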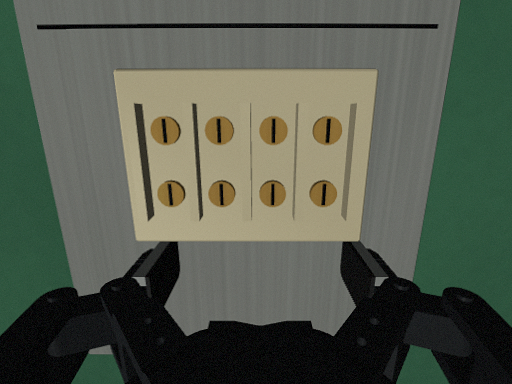

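The block is now square to the fingers, with its front top edge along row 69 from column 115 to 377 and the line along row 26. I'll measure the remaining gap.

```bash
cat >> m.py <<'E'
def gap(im,m,cols=range(140,365,8),zt=.037,lo=0,hi=110):
    """line rows (dark) and block top leading-edge rows -> plate coords"""
    g=cv2.cvtColor(im,cv2.COLOR_RGB2GRAY).astype(float);s=im[:,:,0].astype(float)-im[:,:,2]
    a=[];b=[]
    for c in cols:
        col=g[lo:hi,c];w=np.clip(np.median(col[:40])-col-40,0,None);
        if w.sum(): r=np.arange(lo,hi);i=w.argmax();k=slice(max(i-4,0),i+5);a.append((c,(r[k]@w[k])/w[k].sum()))
        d=cv2.GaussianBlur(s[lo:hi,c].reshape(-1,1),(1,3),0).ravel();i=np.where(d>22)[0]
        if len(i) and i[0]>0: i=i[0];b.append((c,lo+i-1+(22-d[i-1])/(d[i]-d[i-1])))
    L=(ray(m,a,.005)[:,:2]*1000-PL)@Rp;B=(ray(m,b,zt)[:,:2]*1000-PL)@Rp
    fl=np.polyfit(L[:,1],L[:,0],1);fb=np.polyfit(B[:,1],B[:,0],1)
    print('px',np.array(a)[::8].round(1).tolist(),np.array(b)[::8].round(1).tolist())
    for y in(-60,-8,45):print('y',y,'line',np.polyval(fl,y).round(2),'edge',np.polyval(fb,y).round(2))
    print('resid',np.std(L[:,0]-np.polyval(fl,L[:,1])),np.std(B[:,0]-np.polyval(fb,B[:,1])))
E
python3 - <<'E'
from m import *
p,R=st();im,m=snap('wrist');gap(im,m)
P=(ray(m,[(115,69),(377,69),(360,241),(136,241)],.037)[:,:2]*1000-PL)@Rp;print(P.round(1))
E
```

```text
t 9.45 tcp [520.4  33.7   0.6] yaw -10.1 tilt [ 0.001 -0.    -1.   ] inplate [-114.6   -9.6] F [-1.6  0.5 -1.1] op 0.9968367369585275 0.743597435683796 q [-0.09  0.24  1.95 -0.    0.95  1.66]
px [[140.0, 25.7], [204.0, 25.6], [268.0, 25.3], [332.0, 25.5]] [[140.0, 69.0], [204.0, 68.7], [268.0, 68.5], [332.0, 68.6]]
y -60 line -2.03 edge -26.46
y -8 line -2.02 edge -26.5
y 45 line -2.01 edge -26.54
resid 0.026721744804935225 0.01808690626581891
[[ -26.5   49.7]
 [ -26.6  -57.3]
 [-103.4  -57.9]
 [-103.4   50.6]]
```

The edge is square, with about 23 mm to go. I'll push 20 mm, then look from beyond the line, where the lower edge and the line can both be seen on the plate.

Emit:
arm_command(
  increments=[
    {"tx":2,"ty":0,"tz":0,"ax":0,"ay":0,"az":0,"grip":85},
    {"tx":2.5,"ty":0,"tz":0,"ax":0,"ay":0,"az":0,"grip":85},
    {"tx":2.5,"ty":0,"tz":0,"ax":0,"ay":0,"az":0,"grip":85},
    {"tx":2.5,"ty":0,"tz":0,"ax":0,"ay":0,"az":0,"grip":85},
    {"tx":2.5,"ty":0,"tz":0,"ax":0,"ay":0,"az":0,"grip":85},
    {"tx":2.5,"ty":0,"tz":0,"ax":0,"ay":0,"az":0,"grip":85},
    {"tx":2.5,"ty":0,"tz":0,"ax":0,"ay":0,"az":0,"grip":85},
    {"tx":2,"ty":0,"tz":0,"ax":0,"ay":0,"az":0,"grip":85},
    {"tx":1,"ty":0,"tz":0,"ax":0,"ay":0,"az":0,"grip":85},
    {"tx":0,"ty":0,"tz":0,"ax":0,"ay":0,"az":0,"grip":85},
  ],
)

```text
time: 10.5
eef_pos: [0.5401, 0.0303, 0.0005]
eef_rot: [[0.985, -0.175, 0.001], [-0.175, -0.985, -0.0], [0.001, -0.0, -1.0]]
force: [-4.4, 0.2, 3.4]
opening: 0.997
gripper_force: 1.9
```

Emit:
arm_command(
  increments=[
    {"tx":-6,"ty":0,"tz":0,"ax":0,"ay":0,"az":0,"grip":85},
    {"tx":-6,"ty":0,"tz":0,"ax":0,"ay":0,"az":0,"grip":85},
    {"tx":0,"ty":0,"tz":-15,"ax":0,"ay":0,"az":0,"grip":85},
    {"tx":0,"ty":0,"tz":-25,"ax":0,"ay":0,"az":0,"grip":85},
    {"tx":0,"ty":0,"tz":-30,"ax":0,"ay":0,"az":0,"grip":85},
    {"tx":20,"ty":0,"tz":-30,"ax":0,"ay":0,"az":0,"grip":85},
    {"tx":40,"ty":0,"tz":0,"ax":0,"ay":0,"az":0,"grip":85},
    {"tx":32,"ty":0,"tz":0,"ax":0,"ay":0,"az":0,"grip":85},
    {"tx":0,"ty":0,"tz":0,"ax":0,"ay":0,"az":0,"grip":85},
    {"tx":0,"ty":0,"tz":0,"ax":0,"ay":0,"az":0,"grip":85},
  ],
)

```text
time: 11.5
eef_pos: [0.6185, 0.0162, 0.1009]
eef_rot: [[0.984, -0.176, 0.0], [-0.176, -0.984, -0.0], [0.0, -0.0, -1.0]]
force: [0.2, 0.3, -1.3]
opening: 0.993
gripper_force: 0.0
```

```bash
python3 - <<'E'
from m import *
p,R=st();im,m=snap('wrist','w5')
print('expected line px',proj(m,np.array([np.r_[PL+np.array([-2,y])@Rp.T,5] for y in(-60,-8,45)])/1000).round(1))
v=int(proj(m,np.r_[PL+np.array([-2,-8])@Rp.T,5]/1000)[0,1])
cv2.imwrite('pics/w5c.png',cv2.resize(im[max(v-60,0):v+60,130:390],None,fx=3,fy=3,interpolation=cv2.INTER_CUBIC)[:,:,::-1]);print(v)
E
```

```text
t 11.5 tcp [618.5  16.2 100.9] yaw -10.11 tilt [ 0. -0. -1.] inplate [-14.9  -9.7] F [ 0.2  0.3 -1.3] op 0.9931363955561048 0.0 q [-0.1   0.31  1.64  0.    1.19  1.65]
expected line px [[313.3 177.4]
 [258.2 177.4]
 [202.  177.5]]
177
```

View pics/w5c.png

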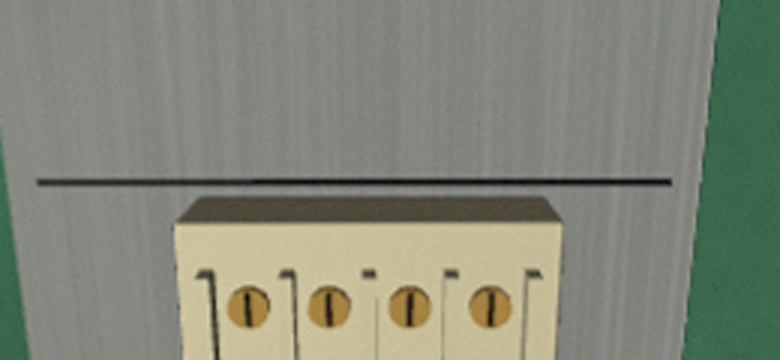

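The lower leading edge (crop row 197) and the line (crop row 182) are both visible and parallel, with a gap of about 4 to 5 mm. I'll measure it with rays at plate height.

```bash
cat >> m.py <<'E'
def gap2(im,m,xl=-2.0,ys=range(-58,47,6)):
    """line centre and lower leading edge (dark front face vs plate), sampled in plate coords at z=5"""
    s=cv2.cvtColor(im,cv2.COLOR_RGB2LAB).astype(np.float32);r=[]
    for y in ys:
        xs=np.arange(-14,9,.2);W=PL+np.c_[xs,np.full(len(xs),y)]@Rp.T
        uv=proj(m,np.c_[W/1000,np.full(len(xs),.005)]).astype(np.float32)
        v=cv2.remap(s,uv[:,0].copy(),uv[:,1].copy(),cv2.INTER_LINEAR)[:,0]
        L=v[:,0];b=v[:,2];k=(xs>xl-1.8)&(xs<xl+3);w=np.clip(L[xs>3].mean()-L-25,0,None)*k
        lc=(xs@w/w.sum()) if w.sum() else np.nan
        i=np.where((b>b[xs>3].mean()+(b[:10].mean()-b[xs>3].mean())/2))[0][-1]
        r.append((y,lc,xs[i]))
    return np.array(r)
E
python3 - <<'E'
from m import *
im,m=snap('wrist');r=gap2(im,m);print(r.round(1).tolist())
f=np.polyfit(r[:,0],r[:,2],1);print('edge@-8',np.polyval(f,-8),'deg',-np.degrees(f[0]),'line',np.nanmean(r[:,1]))
W=PL+np.c_[np.arange(-14,6,1),np.full(20,-8)]@Rp.T
uv=proj(m,np.c_[W/1000,np.full(20,.005)]).round().astype(int)
print([(x,*cv2.cvtColor(im,cv2.COLOR_RGB2LAB)[v,u][[0,2]]) for x,(u,v) in zip(range(-14,6),uv)])
E
```

```text
[[-58.0, -1.9, -7.0], [-52.0, -1.9, -6.8], [-46.0, -1.9, -6.8], [-40.0, -1.8, -6.8], [-34.0, -1.8, -7.0], [-28.0, -1.8, -6.6], [-22.0, -1.8, -6.6], [-16.0, -1.8, -6.6], [-10.0, -1.8, -6.6], [-4.0, -1.8, -6.4], [2.0, -1.8, -6.8], [8.0, -1.8, -6.8], [14.0, -1.8, -6.8], [20.0, -1.8, -6.8], [26.0, -1.8, -6.6], [32.0, -1.8, -6.2], [38.0, -1.9, -6.6], [44.0, -1.9, -6.8]]
edge@-8 -6.7026487788097935 deg -0.15176384666348222 line -1.8401460024921918
[(-14, np.uint8(80), np.uint8(137)), (-13, np.uint8(78), np.uint8(137)), (-12, np.uint8(79), np.uint8(137)), (-11, np.uint8(79), np.uint8(137)), (-10, np.uint8(81), np.uint8(137)), (-9, np.uint8(77), np.uint8(138)), (-8, np.uint8(81), np.uint8(137)), (-7, np.uint8(84), np.uint8(138)), (-6, np.uint8(120), np.uint8(133)), (-5, np.uint8(143), np.uint8(132)), (-4, np.uint8(142), np.uint8(131)), (-3, np.uint8(125), np.uint8(130)), (-2, np.uint8(56), np.uint8(129)), (-1, np.uint8(36), np.uint8(128)), (0, np.uint8(144), np.uint8(131)), (1, np.uint8(139), np.uint8(131)), (2, np.uint8(137), np.uint8(131)), (3, np.uint8(139), np.uint8(131)), (4, np.uint8(140), np.uint8(130)), (5, np.uint8(138), np.uint8(131))]
```

The edge sits about 4.4 mm before the line's centre (luminance edge at -6.2, line at -1.8) and parallel to it. I'll return behind the block and push 3.8 mm past the previous stop.

Emit:
arm_command(
  increments=[
    {"tx":-32,"ty":0,"tz":0,"ax":0,"ay":0,"az":0,"grip":85},
    {"tx":-40,"ty":0,"tz":0,"ax":0,"ay":0,"az":0,"grip":85},
    {"tx":-20,"ty":0,"tz":0,"ax":0,"ay":0,"az":0,"grip":85},
    {"tx":0,"ty":0,"tz":15,"ax":0,"ay":0,"az":0,"grip":85},
    {"tx":0,"ty":0,"tz":30,"ax":0,"ay":0,"az":0,"grip":85},
    {"tx":0,"ty":0,"tz":25,"ax":0,"ay":0,"az":0,"grip":85},
    {"tx":0,"ty":0,"tz":20,"ax":0,"ay":0,"az":0,"grip":85},
    {"tx":0,"ty":0,"tz":10,"ax":0,"ay":0,"az":0,"grip":85},
    {"tx":3,"ty":0,"tz":0,"ax":0,"ay":0,"az":0,"grip":85},
    {"tx":3,"ty":0,"tz":0,"ax":0,"ay":0,"az":0,"grip":85},
  ],
)

```text
time: 12.6
eef_pos: [0.5345, 0.0313, 0.0009]
eef_rot: [[0.985, -0.175, 0.001], [-0.175, -0.985, -0.0], [0.001, -0.0, -1.0]]
force: [-0.0, -0.4, -0.1]
opening: 0.993
gripper_force: 0.0
```

```bash
python3 - <<'E'
from m import *
p,R=st()
E
```

```text
t 12.6 tcp [534.5  31.3   0.9] yaw -10.1 tilt [ 0.001 -0.    -1.   ] inplate [-100.3   -9.5] F [-0.  -0.4 -0.1] op 0.9925309694024604 0.0 q [-0.09  0.27  1.91  0.    0.96  1.66]
```

Emit:
arm_command(
  increments=[
    {"tx":2,"ty":0,"tz":0,"ax":0,"ay":0,"az":0,"grip":85},
    {"tx":2,"ty":0,"tz":0,"ax":0,"ay":0,"az":0,"grip":85},
    {"tx":1.2,"ty":0,"tz":0,"ax":0,"ay":0,"az":0,"grip":85},
    {"tx":1,"ty":0,"tz":0,"ax":0,"ay":0,"az":0,"grip":85},
    {"tx":1,"ty":0,"tz":0,"ax":0,"ay":0,"az":0,"grip":85},
    {"tx":0.8,"ty":0,"tz":0,"ax":0,"ay":0,"az":0,"grip":85},
    {"tx":0.7,"ty":0,"tz":0,"ax":0,"ay":0,"az":0,"grip":85},
    {"tx":0.5,"ty":0,"tz":0,"ax":0,"ay":0,"az":0,"grip":85},
    {"tx":0.4,"ty":0,"tz":0,"ax":0,"ay":0,"az":0,"grip":85},
    {"tx":0,"ty":0,"tz":0,"ax":0,"ay":0,"az":0,"grip":85},
  ],
)

```text
time: 13.6
eef_pos: [0.542, 0.0299, 0.0001]
eef_rot: [[0.985, -0.175, -0.003], [-0.175, -0.985, 0.0], [-0.003, 0.0, -1.0]]
force: [-5.2, 1.1, 3.5]
opening: 0.995
gripper_force: 2.5
```

Emit:
arm_command(
  increments=[
    {"tx":-6,"ty":0,"tz":0,"ax":0,"ay":0,"az":0,"grip":85},
    {"tx":-6,"ty":0,"tz":0,"ax":0,"ay":0,"az":0,"grip":85},
    {"tx":0,"ty":0,"tz":-15,"ax":0,"ay":0,"az":0,"grip":85},
    {"tx":0,"ty":0,"tz":-25,"ax":0,"ay":0,"az":0,"grip":85},
    {"tx":0,"ty":0,"tz":-30,"ax":0,"ay":0,"az":0,"grip":85},
    {"tx":20,"ty":0,"tz":-30,"ax":0,"ay":0,"az":0,"grip":85},
    {"tx":40,"ty":0,"tz":0,"ax":0,"ay":0,"az":0,"grip":85},
    {"tx":32,"ty":0,"tz":0,"ax":0,"ay":0,"az":0,"grip":85},
    {"tx":0,"ty":0,"tz":0,"ax":0,"ay":0,"az":0,"grip":85},
    {"tx":0,"ty":0,"tz":0,"ax":0,"ay":0,"az":0,"grip":85},
  ],
)

```text
time: 14.6
eef_pos: [0.622, 0.0155, 0.1009]
eef_rot: [[0.984, -0.175, -0.0], [-0.175, -0.984, 0.0], [-0.0, 0.0, -1.0]]
force: [-0.3, 0.3, -0.3]
opening: 0.992
gripper_force: 0.0
```

```bash
python3 - <<'E'
from m import *
p,R=st();im,m=snap('wrist','w6')
g=cv2.cvtColor(im,cv2.COLOR_RGB2GRAY).astype(np.float32)
X=np.arange(-10,6.01,.5)
for y in(-68,-90,-55,-30,-8,20,40,75):
    W=PL+np.c_[X,np.full(len(X),y)]@Rp.T;uv=proj(m,np.c_[W/1000,np.full(len(X),.005)]).astype(np.float32)
    print(y,cv2.remap(g,uv[:,0].copy(),uv[:,1].copy(),cv2.INTER_LINEAR).ravel().round().astype(int).tolist())
v=int(proj(m,np.r_[PL+np.array([-2,-8])@Rp.T,5]/1000)[0,1])
cv2.imwrite('pics/w6c.png',cv2.resize(im[v-30:v+30,150:370],None,fx=3.5,fy=3.5,interpolation=cv2.INTER_CUBIC)[:,:,::-1])
E
```

```text
t 14.6 tcp [622.   15.5 100.9] yaw -10.11 tilt [-0.  0. -1.] inplate [-11.4  -9.7] F [-0.3  0.3 -0.3] op 0.9922669299355148 0.0 q [-0.1   0.32  1.63 -0.    1.19  1.65]
-68 [130, 130, 130, 130, 130, 131, 132, 132, 131, 131, 131, 133, 136, 122, 108, 54, 1, 43, 88, 111, 132, 132, 132, 132, 132, 130, 130, 131, 132, 131, 130, 132, 131]
-90 [126, 126, 127, 127, 127, 127, 127, 127, 127, 128, 129, 130, 131, 119, 106, 53, 0, 44, 84, 110, 132, 131, 130, 128, 127, 126, 126, 126, 126, 127, 128, 128, 128]
-55 [73, 74, 76, 75, 72, 73, 73, 71, 69, 74, 83, 99, 115, 114, 111, 59, 0, 42, 85, 112, 137, 134, 131, 132, 132, 131, 131, 130, 130, 130, 130, 129, 129]
-30 [73, 74, 73, 74, 74, 74, 74, 74, 74, 78, 84, 99, 117, 118, 115, 61, 4, 42, 85, 113, 137, 134, 131, 131, 131, 131, 131, 132, 132, 132, 131, 130, 130]
-8 [74, 75, 74, 74, 74, 73, 72, 71, 70, 75, 81, 97, 115, 115, 110, 62, 4, 40, 81, 110, 136, 133, 130, 131, 131, 129, 129, 129, 129, 129, 128, 129, 129]
20 [75, 75, 73, 74, 77, 76, 73, 72, 73, 76, 81, 98, 118, 120, 117, 69, 7, 37, 82, 110, 138, 137, 135, 134, 133, 132, 131, 134, 136, 135, 134, 135, 135]
40 [72, 72, 73, 74, 75, 75, 74, 72, 71, 75, 83, 99, 118, 120, 116, 69, 12, 39, 83, 111, 139, 139, 138, 137, 136, 135, 135, 136, 137, 136, 136, 135, 135]
75 [137, 137, 137, 138, 137, 137, 135, 134, 135, 136, 138, 136, 132, 115, 93, 60, 18, 40, 84, 112, 138, 138, 136, 136, 136, 136, 136, 137, 137, 138, 138, 138, 138]
```

View pics/w6c.png

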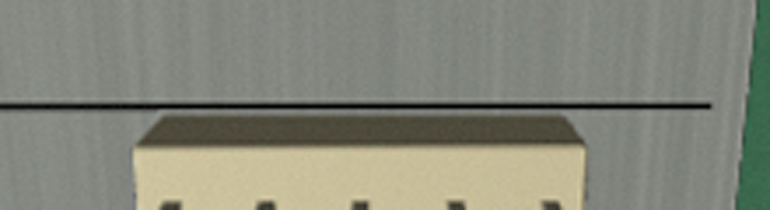

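Parallel, but the edge is still about 2.6 mm short of the line's centre (edge at -4.6, line at -1.9), because the arm lagged under load. I'll push again to TCP plate x ≈ -90.3, reading the state before withdrawing.

Emit:
arm_command(
  increments=[
    {"tx":-32,"ty":0,"tz":0,"ax":0,"ay":0,"az":0,"grip":85},
    {"tx":-40,"ty":0,"tz":0,"ax":0,"ay":0,"az":0,"grip":85},
    {"tx":-20,"ty":0,"tz":0,"ax":0,"ay":0,"az":0,"grip":85},
    {"tx":0,"ty":0,"tz":15,"ax":0,"ay":0,"az":0,"grip":85},
    {"tx":0,"ty":0,"tz":30,"ax":0,"ay":0,"az":0,"grip":85},
    {"tx":0,"ty":0,"tz":25,"ax":0,"ay":0,"az":0,"grip":85},
    {"tx":0,"ty":0,"tz":20,"ax":0,"ay":0,"az":0,"grip":85},
    {"tx":0,"ty":0,"tz":10,"ax":0,"ay":0,"az":0,"grip":85},
    {"tx":3,"ty":0,"tz":0,"ax":0,"ay":0,"az":0,"grip":85},
    {"tx":3,"ty":0,"tz":0,"ax":0,"ay":0,"az":0,"grip":85},
  ],
)

```text
time: 15.65
eef_pos: [0.538, 0.0307, 0.001]
eef_rot: [[0.985, -0.175, 0.001], [-0.175, -0.985, -0.0], [0.001, -0.0, -1.0]]
force: [1.4, 0.6, -0.4]
opening: 0.995
gripper_force: 0.0
```

Emit:
arm_command(
  increments=[
    {"tx":2,"ty":0,"tz":0,"ax":0,"ay":0,"az":0,"grip":85},
    {"tx":1,"ty":0,"tz":0,"ax":0,"ay":0,"az":0,"grip":85},
    {"tx":1,"ty":0,"tz":0,"ax":0,"ay":0,"az":0,"grip":85},
    {"tx":1,"ty":0,"tz":0,"ax":0,"ay":0,"az":0,"grip":85},
    {"tx":1,"ty":0,"tz":0,"ax":0,"ay":0,"az":0,"grip":85},
    {"tx":0.5,"ty":0,"tz":0,"ax":0,"ay":0,"az":0,"grip":85},
    {"tx":0.5,"ty":0,"tz":0,"ax":0,"ay":0,"az":0,"grip":85},
    {"tx":0,"ty":0,"tz":0,"ax":0,"ay":0,"az":0,"grip":85},
    {"tx":0,"ty":0,"tz":0,"ax":0,"ay":0,"az":0,"grip":85},
    {"tx":0,"ty":0,"tz":0,"ax":0,"ay":0,"az":0,"grip":85},
  ],
)

```text
time: 16.65
eef_pos: [0.5431, 0.0297, 0.0002]
eef_rot: [[0.985, -0.175, -0.002], [-0.175, -0.985, 0.0], [-0.002, 0.0, -1.0]]
force: [-4.6, 0.9, 3.1]
opening: 0.996
gripper_force: 2.6
```

```bash
python3 - <<'E'
from m import *
p,R=st()
E
```

```text
t 16.65 tcp [5.431e+02 2.970e+01 2.000e-01] yaw -10.09 tilt [-0.002  0.    -1.   ] inplate [-91.6  -9.5] F [-4.6  0.9  3.1] op 0.996420585915124 2.5697080089594238 q [-0.09  0.29  1.88  0.    0.97  1.66]
```

Now at -91.6, so 1.3 mm more, in slow steps.

Emit:
arm_command(
  increments=[
    {"tx":0.4,"ty":0,"tz":0,"ax":0,"ay":0,"az":0,"grip":85},
    {"tx":0.4,"ty":0,"tz":0,"ax":0,"ay":0,"az":0,"grip":85},
    {"tx":0.4,"ty":0,"tz":0,"ax":0,"ay":0,"az":0,"grip":85},
    {"tx":0.2,"ty":0,"tz":0,"ax":0,"ay":0,"az":0,"grip":85},
    {"tx":0,"ty":0,"tz":0,"ax":0,"ay":0,"az":0,"grip":85},
    {"tx":0,"ty":0,"tz":0,"ax":0,"ay":0,"az":0,"grip":85},
    {"tx":0,"ty":0,"tz":0,"ax":0,"ay":0,"az":0,"grip":85},
    {"tx":0,"ty":0,"tz":0,"ax":0,"ay":0,"az":0,"grip":85},
    {"tx":0,"ty":0,"tz":0,"ax":0,"ay":0,"az":0,"grip":85},
    {"tx":0,"ty":0,"tz":0,"ax":0,"ay":0,"az":0,"grip":85},
  ],
)

```text
time: 17.65
eef_pos: [0.5445, 0.0295, 0.0001]
eef_rot: [[0.985, -0.175, -0.002], [-0.175, -0.985, 0.0], [-0.002, 0.0, -1.0]]
force: [-4.7, 1.8, 3.7]
opening: 0.996
gripper_force: 2.5
```

```bash
python3 - <<'E'
from m import *
p,R=st()
E
```

```text
t 17.65 tcp [5.445e+02 2.950e+01 1.000e-01] yaw -10.08 tilt [-0.002  0.    -1.   ] inplate [-90.2  -9.5] F [-4.7  1.8  3.7] op 0.9955058126194961 2.5258273689541966 q [-0.09  0.3   1.88  0.    0.97  1.66]
```

Emit:
arm_command(
  increments=[
    {"tx":-6,"ty":0,"tz":0,"ax":0,"ay":0,"az":0,"grip":85},
    {"tx":-6,"ty":0,"tz":0,"ax":0,"ay":0,"az":0,"grip":85},
    {"tx":0,"ty":0,"tz":-15,"ax":0,"ay":0,"az":0,"grip":85},
    {"tx":0,"ty":0,"tz":-25,"ax":0,"ay":0,"az":0,"grip":85},
    {"tx":0,"ty":0,"tz":-30,"ax":0,"ay":0,"az":0,"grip":85},
    {"tx":20,"ty":0,"tz":-30,"ax":0,"ay":0,"az":0,"grip":85},
    {"tx":40,"ty":0,"tz":0,"ax":0,"ay":0,"az":0,"grip":85},
    {"tx":32,"ty":0,"tz":0,"ax":0,"ay":0,"az":0,"grip":85},
    {"tx":0,"ty":0,"tz":0,"ax":0,"ay":0,"az":0,"grip":85},
    {"tx":0,"ty":0,"tz":0,"ax":0,"ay":0,"az":0,"grip":85},
  ],
)

```text
time: 18.65
eef_pos: [0.6244, 0.0151, 0.1009]
eef_rot: [[0.984, -0.175, -0.0], [-0.175, -0.984, 0.0], [-0.0, -0.0, -1.0]]
force: [-0.1, -0.0, 0.1]
opening: 0.995
gripper_force: 0.0
```

```bash
cat > prof.py <<'E'
from m import *
p,R=st();im,m=snap('wrist','w7')
g=cv2.cvtColor(im,cv2.COLOR_RGB2GRAY).astype(np.float32)
X=np.arange(-7,3.01,.5);print(X.tolist())
for y in(-80,-58,-40,-8,20,42,75):
    W=PL+np.c_[X,np.full(len(X),y)]@Rp.T;uv=proj(m,np.c_[W/1000,np.full(len(X),.005)]).astype(np.float32)
    print(y,cv2.remap(g,uv[:,0].copy(),uv[:,1].copy(),cv2.INTER_LINEAR).ravel().round().astype(int).tolist())
E
python3 prof.py
```

```text
t 18.65 tcp [624.4  15.1 100.9] yaw -10.11 tilt [-0.  0. -1.] inplate [-8.9 -9.7] F [-0.1 -0.   0.1] op 0.9949281825877011 0.0 q [-0.1   0.32  1.63  0.    1.19  1.65]
[-7.0, -6.5, -6.0, -5.5, -5.0, -4.5, -4.0, -3.5, -3.0, -2.5, -2.0, -1.5, -1.0, -0.5, 0.0, 0.5, 1.0, 1.5, 2.0, 2.5, 3.0]
-80 [137, 137, 137, 138, 139, 140, 132, 122, 88, 54, 44, 38, 74, 109, 127, 142, 140, 139, 138, 137, 137]
-58 [74, 73, 73, 73, 73, 73, 73, 73, 65, 56, 50, 45, 76, 106, 125, 141, 137, 134, 133, 133, 135]
-40 [74, 76, 75, 73, 73, 74, 74, 75, 70, 64, 59, 54, 79, 105, 124, 142, 138, 134, 136, 137, 137]
-8 [74, 72, 73, 74, 75, 75, 74, 73, 68, 61, 54, 47, 73, 100, 117, 133, 132, 131, 129, 128, 129]
20 [73, 74, 73, 73, 73, 74, 74, 74, 69, 63, 58, 54, 77, 102, 119, 136, 136, 136, 135, 135, 133]
42 [73, 73, 74, 75, 75, 74, 74, 73, 69, 65, 59, 52, 74, 103, 120, 137, 137, 136, 136, 136, 136]
75 [136, 134, 134, 136, 137, 138, 131, 120, 84, 41, 37, 45, 72, 103, 123, 140, 140, 138, 136, 135, 136]
```

The edge now lies within the line along its whole length: the plate strip before the line is gone, the far half of the line still shows, and it's uniform from y = -58 to 42. The block is finished and released. I'll get the edge's ends and go above magnifier A.

```bash
python3 - <<'E'
from m import *
im,m=snap('wrist');s=cv2.cvtColor(im,cv2.COLOR_RGB2GRAY).astype(np.float32)
for x in(-5,-4):
    Y=np.arange(-75,65,.25);W=PL+np.c_[np.full(len(Y),x),Y]@Rp.T
    uv=proj(m,np.c_[W/1000,np.full(len(Y),.005)]).astype(np.float32);v=cv2.remap(s,uv[:,0].copy(),uv[:,1].copy(),cv2.INTER_LINEAR).ravel()
    k=Y[v<105];print(x,k.min(),k.max(),(k.min()+k.max())/2)
E
```

```text
-5 -60.5 54.0 -3.25
-4 -59.5 52.75 -3.375
```

Emit:
arm_command(
  increments=[
    {"tx":0,"ty":0,"tz":-30,"ax":0,"ay":0,"az":0,"grip":85},
    {"tx":-31,"ty":-31,"tz":-15,"ax":0,"ay":0,"az":0,"grip":85},
    {"tx":-31,"ty":-31,"tz":-15,"ax":0,"ay":0,"az":0,"grip":85},
    {"tx":-31,"ty":-31,"tz":-15,"ax":0,"ay":0,"az":0,"grip":85},
    {"tx":-31,"ty":-31,"tz":-15,"ax":0,"ay":0,"az":0,"grip":85},
    {"tx":-32,"ty":-32,"tz":-10,"ax":0,"ay":0,"az":0,"grip":85},
    {"tx":-32,"ty":-32,"tz":0,"ax":0,"ay":0,"az":0,"grip":85},
    {"tx":-32,"ty":-33,"tz":0,"ax":0,"ay":0,"az":0,"grip":85},
    {"tx":0,"ty":0,"tz":0,"ax":0,"ay":0,"az":-7.2,"grip":85},
    {"tx":0,"ty":0,"tz":0,"ax":0,"ay":0,"az":-7.2,"grip":85},
  ],
)

```text
time: 19.75
eef_pos: [0.4442, 0.2726, 0.2006]
eef_rot: [[0.996, 0.084, 0.0], [0.084, -0.996, 0.0], [0.0, -0.0, -1.0]]
force: [-0.4, 0.2, -0.1]
opening: 1.001
gripper_force: 0.0
```

```bash
python3 - <<'E'
from m import *
p,R=st();im,m=snap('wrist','w8')
print(proj(m,np.array([[446,271,106],[446,271,14],[379,266,60]])/1000).round())
E
```

```text
t 19.75 tcp [444.2 272.6 200.6] yaw 4.81 tilt [ 0.  0. -1.] inplate [-231.4  212.3] F [-0.4  0.2 -0.1] op 1.0008362234820287 0.0 q [ 0.4  -0.02  1.81  0.    1.35  1.89]
[[262. 189.]
 [261. 170.]
 [261. 234.]]
```

View pics/w8.png

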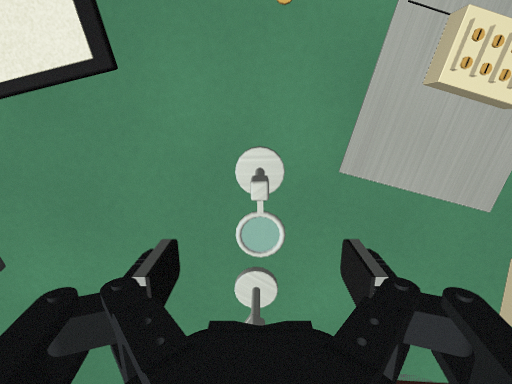

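The picture shows magnifier A directly below: base at (260,170), grip top at (260,190), lens at (260,234), aligned with the tool and within about 1.5 px of the prediction. That view took me to 11 pictures, one over the limit of 10, so from here I'll check with numbers only. Next I go down to TCP z ≈ 60, which puts the tips just below the grip's middle, and close.

Emit:
arm_command(
  increments=[
    {"tx":1,"ty":0.5,"tz":20,"ax":0,"ay":0,"az":0,"grip":85},
    {"tx":0,"ty":0,"tz":30,"ax":0,"ay":0,"az":0,"grip":85},
    {"tx":0,"ty":0,"tz":30,"ax":0,"ay":0,"az":0,"grip":85},
    {"tx":0,"ty":0,"tz":25,"ax":0,"ay":0,"az":0,"grip":85},
    {"tx":0,"ty":0,"tz":18,"ax":0,"ay":0,"az":0,"grip":85},
    {"tx":0,"ty":0,"tz":10,"ax":0,"ay":0,"az":0,"grip":85},
    {"tx":0,"ty":0,"tz":5,"ax":0,"ay":0,"az":0,"grip":85},
    {"tx":0,"ty":0,"tz":2,"ax":0,"ay":0,"az":0,"grip":85},
    {"tx":0,"ty":0,"tz":0,"ax":0,"ay":0,"az":0,"grip":85},
    {"tx":0,"ty":0,"tz":0,"ax":0,"ay":0,"az":0,"grip":45},
  ],
)

```text
time: 20.8
eef_pos: [0.4483, 0.2712, 0.0615]
eef_rot: [[0.997, 0.075, 0.002], [0.075, -0.997, 0.001], [0.002, -0.001, -1.0]]
force: [-0.1, 0.1, 0.7]
opening: 0.854
gripper_force: 0.0
```

Emit:
arm_command(
  increments=[
    {"tx":0,"ty":0,"tz":0,"ax":0,"ay":0,"az":0,"grip":10},
    {"tx":0,"ty":0,"tz":0,"ax":0,"ay":0,"az":0,"grip":10},
    {"tx":0,"ty":0,"tz":0,"ax":0,"ay":0,"az":0,"grip":10},
    {"tx":0,"ty":0,"tz":0,"ax":0,"ay":0,"az":0,"grip":10},
    {"tx":0,"ty":0,"tz":0,"ax":0,"ay":0,"az":0,"grip":10},
    {"tx":0,"ty":0,"tz":0,"ax":0,"ay":0,"az":0,"grip":10},
    {"tx":0,"ty":0,"tz":0,"ax":0,"ay":0,"az":0,"grip":10},
    {"tx":0,"ty":0,"tz":0,"ax":0,"ay":0,"az":0,"grip":10},
    {"tx":0,"ty":0,"tz":0,"ax":0,"ay":0,"az":0,"grip":10},
    {"tx":0,"ty":0,"tz":0,"ax":0,"ay":0,"az":0,"grip":10},
  ],
)

```text
time: 21.8
eef_pos: [0.4477, 0.2711, 0.0605]
eef_rot: [[0.997, 0.075, 0.0], [0.075, -0.997, 0.0], [0.0, -0.0, -1.0]]
force: [0.3, 2.5, -0.2]
opening: 0.197
gripper_force: 62.1
```

Gripped: opening 17 mm (the post is 18 mm), force 62 N. I'll lift, and check where the lens sits in the hand with numbers from the cameras.

Emit:
arm_command(
  increments=[
    {"tx":0,"ty":0,"tz":-3,"ax":0,"ay":0,"az":0,"grip":10},
    {"tx":0,"ty":0,"tz":-6,"ax":0,"ay":0,"az":0,"grip":10},
    {"tx":0,"ty":0,"tz":-12,"ax":0,"ay":0,"az":0,"grip":10},
    {"tx":0,"ty":0,"tz":-15,"ax":0,"ay":0,"az":0,"grip":10},
    {"tx":0,"ty":0,"tz":-15,"ax":0,"ay":0,"az":0,"grip":10},
    {"tx":0,"ty":0,"tz":-15,"ax":0,"ay":0,"az":0,"grip":10},
    {"tx":0,"ty":0,"tz":-10,"ax":0,"ay":0,"az":0,"grip":10},
    {"tx":0,"ty":0,"tz":-4,"ax":0,"ay":0,"az":0,"grip":10},
    {"tx":0,"ty":0,"tz":0,"ax":0,"ay":0,"az":0,"grip":10},
    {"tx":0,"ty":0,"tz":0,"ax":0,"ay":0,"az":0,"grip":10},
  ],
)

```text
time: 22.8
eef_pos: [0.4471, 0.2708, 0.1399]
eef_rot: [[0.997, 0.075, -0.001], [0.075, -0.997, -0.0], [-0.001, 0.0, -1.0]]
force: [0.2, -0.5, -4.8]
opening: 0.2
gripper_force: 61.6
```

```bash
cat > lens.py <<'E'
from m import *
p,R=st()
for n in('side','wrist','top'):
    im,m=snap(n,'lens_'+n+str(int(p[0])));h=cv2.cvtColor(im,cv2.COLOR_RGB2HSV).astype(int)
    L=p+R@np.array([-65,0,0.5]);e=proj(m,L/1000)[0]
    print(n,'expect lens',e.round(1),'base',proj(m,(p+R@np.array([0,0,46.5]))/1000)[0].round(1))
    k=((h[:,:,0]>75)&(h[:,:,0]<95)&(h[:,:,1]<100)&(h[:,:,1]>35)&(h[:,:,2]>125)).astype(np.uint8)
    N,l,s,c=cv2.connectedComponentsWithStats(k)
    print([(c[i].round(1).tolist(),s[i].tolist()) for i in range(1,N) if s[i,4]>60][:6])
    k=((h[:,:,1]<22)&(h[:,:,2]>165)).astype(np.uint8);N,l,s,c=cv2.connectedComponentsWithStats(k)
    print('white',[(c[i].round(1).tolist(),s[i].tolist()) for i in range(1,N) if s[i,4]>100][:8])
E
python3 lens.py
```

```text
t 22.8 tcp [447.1 270.8 139.9] yaw 4.31 tilt [-0.001 -0.    -1.   ] inplate [-228.2  211. ] F [ 0.2 -0.5 -4.8] op 0.19992416388900114 61.58912658691406 q [ 0.39  0.04  1.87 -0.    1.23  1.89]
side expect lens [216.2 287.4] base [186.7 283.5]
[([219.0, 288.1], [206, 276, 27, 25, 534]), ([298.1, 381.1], [288, 378, 22, 6, 92])]
white [([410.9, 68.7], [396, 62, 30, 16, 338]), ([195.2, 287.5], [170, 268, 67, 38, 1234]), ([277.3, 364.0], [257, 334, 58, 50, 1242]), ([20.8, 366.8], [0, 343, 53, 41, 1489])]
wrist expect lens [260.1 318.2] base [260.  207.3]
[([279.8, 309.1], [270, 298, 15, 24, 135])]
white [([19.9, 30.5], [0, 0, 51, 64, 2421]), ([440.6, 120.3], [353, 0, 159, 225, 20540]), ([258.1, 202.7], [219, 173, 79, 64, 3425]), ([257.5, 291.2], [236, 259, 44, 66, 1985])]
top expect lens [155.  243.5] base [157.5 218.8]
[]
white [([46.7, 144.0], [34, 135, 28, 21, 197]), ([504.7, 238.9], [496, 223, 16, 32, 410])]
```

```bash
python3 - <<'E'
from m import *
p,R=st();m=bot.camera_model('side')
X=ray(m,[(219,288.1)],.1394)[0]*1000;print('lens tool',(R.T@(X-p)).round(1))
mw=bot.camera_model('wrist')
# base disc: left/right extremes of bbox and top extreme on top-rim plane z=p-46.5
for uv in((219,205),(298,205),(258.5,173),(258.5,237)):
    X=ray(mw,[uv],(p[2]-46.5)/1000)[0]*1000;print(uv,'tool',(R.T@(X-p)).round(1))
# target: lens at edge mid, plate coords (-2.2,-3.4), carry over, TCP height with underside 5mm: 60.5+5
for name,lx,ly in(('nominal',-65,0),):
    b=PL+np.array([-2.2+65,-3.4])@Rp.T;print('target base/TCP',b.round(1))
    a=np.radians(-10.07);Rt=np.array([[np.cos(a),np.sin(a),0],[np.sin(a),-np.cos(a),0],[0,0,-1]])
    print('shift in current tool axes',(R.T@(np.r_[b,p[2]]-p)).round(1),'az',np.degrees(np.arctan2(R[1,0],R[0,0])-a).round(2))
E
```

```text
t 22.95 tcp [446.9 270.7 139.5] yaw 4.3 tilt [-0.002 -0.001 -1.   ] inplate [-228.3  210.9] F [-0.7  0.1 -4.5] op 0.1956751231023957 61.58928394317627 q [0.39 0.05 1.87 0.   1.23 1.89]
lens tool [-69.1   1.2   0.2]
(219, 205) tool [  2.  -32.2  46.5]
(298, 205) tool [ 2.  29.6 46.5]
(258.5, 173) tool [27.5 -1.2 46.5]
(258.5, 237) tool [-25.3  -1.3  46.5]
target base/TCP [696.1   8.8]
shift in current tool axes [ 2.288e+02  2.799e+02 -2.000e-01] az 14.37
```

In the hand, the base and lens agree on an offset of about (-4.1, -0.5) mm from the tool axis. I'll carry to the target TCP (700, 8) and turn square to the line.

Emit:
arm_command(
  increments=[
    {"tx":12,"ty":14.5,"tz":0,"ax":0,"ay":0,"az":0,"grip":10},
    {"tx":26,"ty":31.3,"tz":0,"ax":0,"ay":0,"az":0,"grip":10},
    {"tx":26,"ty":31.3,"tz":0,"ax":0,"ay":0,"az":0,"grip":10},
    {"tx":26,"ty":31.3,"tz":0,"ax":0,"ay":0,"az":0,"grip":10},
    {"tx":26,"ty":31.3,"tz":0,"ax":0,"ay":0,"az":0,"grip":10},
    {"tx":26,"ty":31.3,"tz":0,"ax":0,"ay":0,"az":0,"grip":10},
    {"tx":26,"ty":31.3,"tz":0,"ax":0,"ay":0,"az":0,"grip":10},
    {"tx":26,"ty":31.3,"tz":0,"ax":0,"ay":0,"az":0,"grip":10},
    {"tx":26,"ty":31.3,"tz":0,"ax":0,"ay":0,"az":0,"grip":10},
    {"tx":12.7,"ty":16.4,"tz":0,"ax":0,"ay":0,"az":0,"grip":10},
  ],
)

```text
time: 23.95
eef_pos: [0.7022, 0.0048, 0.1392]
eef_rot: [[0.997, 0.073, -0.0], [0.073, -0.997, -0.001], [-0.0, 0.001, -1.0]]
force: [-1.2, -0.3, -3.3]
opening: 0.198
gripper_force: 61.3
```

Emit:
arm_command(
  increments=[
    {"tx":0,"ty":0,"tz":0,"ax":0,"ay":0,"az":3.6,"grip":10},
    {"tx":0,"ty":0,"tz":0,"ax":0,"ay":0,"az":3.6,"grip":10},
    {"tx":0,"ty":0,"tz":0,"ax":0,"ay":0,"az":3.6,"grip":10},
    {"tx":0,"ty":0,"tz":0,"ax":0,"ay":0,"az":3.6,"grip":10},
    {"tx":0,"ty":0,"tz":0,"ax":0,"ay":0,"az":0,"grip":10},
    {"tx":0,"ty":0,"tz":0,"ax":0,"ay":0,"az":0,"grip":10},
    {"tx":0,"ty":0,"tz":0,"ax":0,"ay":0,"az":0,"grip":10},
    {"tx":0,"ty":0,"tz":0,"ax":0,"ay":0,"az":0,"grip":10},
    {"tx":0,"ty":0,"tz":0,"ax":0,"ay":0,"az":0,"grip":10},
    {"tx":0,"ty":0,"tz":0,"ax":0,"ay":0,"az":0,"grip":10},
  ],
)

```text
time: 24.95
eef_pos: [0.7007, 0.0079, 0.1404]
eef_rot: [[0.985, -0.175, 0.0], [-0.175, -0.985, -0.0], [0.0, 0.0, -1.0]]
force: [-0.3, 0.9, -4.7]
opening: 0.197
gripper_force: 61.4
```

```bash
python3 - <<'E'
from m import *
p,R=st();totool(R,[700.1,7.6,65.5],p)
m=bot.camera_model('side');im,m=snap('side');h=cv2.cvtColor(im,cv2.COLOR_RGB2HSV).astype(int)
print('lens px exp',proj(m,(p+R@np.array([-69.1,.5,.5]))/1000).round(1))
k=((h[:,:,0]>75)&(h[:,:,0]<95)&(h[:,:,1]<100)&(h[:,:,1]>35)&(h[:,:,2]>125)).astype(np.uint8);N,l,s,c=cv2.connectedComponentsWithStats(k)
for i in range(1,N):
    if s[i,4]>60: print(c[i],s[i],(R.T@(ray(m,[c[i]],(p[2]-.5)/1000)[0]*1000-p)).round(1))
E
```

```text
t 24.95 tcp [700.7   7.9 140.4] yaw -10.08 tilt [ 0. -0. -1.] inplate [67.4 -3.5] F [-0.3  0.9 -4.7] op 0.19698152397117363 61.37058734893799 q [-0.1   0.45  1.38 -0.    1.31  1.65]
shift [-0.5  0.4 74.9]
lens px exp [[201.8 147.3]]
[203.62616822 146.22429907] [196 142  16  10 107] [-68.8   5.7   0.5]
[298.13043478 381.07608696] [288 378  22   6  92] [-5.295e+02 -2.080e+02  5.000e-01]
```

Emit:
arm_command(
  increments=[
    {"tx":-0.5,"ty":0.4,"tz":6,"ax":0,"ay":0,"az":0,"grip":10},
    {"tx":0,"ty":0,"tz":12,"ax":0,"ay":0,"az":0,"grip":10},
    {"tx":0,"ty":0,"tz":14,"ax":0,"ay":0,"az":0,"grip":10},
    {"tx":0,"ty":0,"tz":13,"ax":0,"ay":0,"az":0,"grip":10},
    {"tx":0,"ty":0,"tz":10,"ax":0,"ay":0,"az":0,"grip":10},
    {"tx":0,"ty":0,"tz":7,"ax":0,"ay":0,"az":0,"grip":10},
    {"tx":0,"ty":0,"tz":5,"ax":0,"ay":0,"az":0,"grip":10},
    {"tx":0,"ty":0,"tz":3,"ax":0,"ay":0,"az":0,"grip":10},
    {"tx":0,"ty":0,"tz":1,"ax":0,"ay":0,"az":0,"grip":10},
    {"tx":0,"ty":0,"tz":0,"ax":0,"ay":0,"az":0,"grip":10},
  ],
)

```text
time: 26.0
eef_pos: [0.7005, 0.0076, 0.0698]
eef_rot: [[0.985, -0.175, 0.001], [-0.175, -0.985, -0.0], [0.001, -0.0, -1.0]]
force: [0.8, -0.5, -3.8]
opening: 0.198
gripper_force: 61.4
```

Emit:
arm_command(
  increments=[
    {"tx":0,"ty":0,"tz":0.5,"ax":0,"ay":0,"az":0,"grip":10},
    {"tx":0,"ty":0,"tz":0.5,"ax":0,"ay":0,"az":0,"grip":10},
    {"tx":0,"ty":0,"tz":0.5,"ax":0,"ay":0,"az":0,"grip":10},
    {"tx":0,"ty":0,"tz":0.5,"ax":0,"ay":0,"az":0,"grip":10},
    {"tx":0,"ty":0,"tz":0.5,"ax":0,"ay":0,"az":0,"grip":10},
    {"tx":0,"ty":0,"tz":0.5,"ax":0,"ay":0,"az":0,"grip":10},
    {"tx":0,"ty":0,"tz":0,"ax":0,"ay":0,"az":0,"grip":10},
    {"tx":0,"ty":0,"tz":0,"ax":0,"ay":0,"az":0,"grip":10},
    {"tx":0,"ty":0,"tz":0,"ax":0,"ay":0,"az":0,"grip":10},
    {"tx":0,"ty":0,"tz":0,"ax":0,"ay":0,"az":0,"grip":10},
  ],
)

```text
time: 27.0
eef_pos: [0.7001, 0.0076, 0.0664]
eef_rot: [[0.985, -0.175, 0.0], [-0.175, -0.985, 0.0], [0.0, -0.0, -1.0]]
force: [0.1, -0.2, -4.3]
opening: 0.2
gripper_force: 61.4
```

Emit:
arm_command(
  increments=[
    {"tx":0,"ty":0,"tz":0.3,"ax":0,"ay":0,"az":0,"grip":10},
    {"tx":0,"ty":0,"tz":0.3,"ax":0,"ay":0,"az":0,"grip":10},
    {"tx":0,"ty":0,"tz":0.3,"ax":0,"ay":0,"az":0,"grip":10},
    {"tx":0,"ty":0,"tz":0.2,"ax":0,"ay":0,"az":0,"grip":10},
    {"tx":0,"ty":0,"tz":0,"ax":0,"ay":0,"az":0,"grip":10},
    {"tx":0,"ty":0,"tz":0,"ax":0,"ay":0,"az":0,"grip":10},
    {"tx":0,"ty":0,"tz":0,"ax":0,"ay":0,"az":0,"grip":10},
    {"tx":0,"ty":0,"tz":0,"ax":0,"ay":0,"az":0,"grip":10},
    {"tx":0,"ty":0,"tz":0,"ax":0,"ay":0,"az":0,"grip":10},
    {"tx":0,"ty":0,"tz":0,"ax":0,"ay":0,"az":0,"grip":10},
  ],
)

```text
time: 28.0
eef_pos: [0.7002, 0.0076, 0.0655]
eef_rot: [[0.985, -0.175, 0.0], [-0.175, -0.985, 0.0], [0.0, -0.0, -1.0]]
force: [-1.1, 0.0, -1.6]
opening: 0.199
gripper_force: 61.8
```

The force is easing (-4.5 to -1.6 N), so it's touching. A touch lower, then open.

Emit:
arm_command(
  increments=[
    {"tx":0,"ty":0,"tz":0.3,"ax":0,"ay":0,"az":0,"grip":10},
    {"tx":0,"ty":0,"tz":0.2,"ax":0,"ay":0,"az":0,"grip":10},
    {"tx":0,"ty":0,"tz":0,"ax":0,"ay":0,"az":0,"grip":10},
    {"tx":0,"ty":0,"tz":0,"ax":0,"ay":0,"az":0,"grip":10},
    {"tx":0,"ty":0,"tz":0,"ax":0,"ay":0,"az":0,"grip":20},
    {"tx":0,"ty":0,"tz":0,"ax":0,"ay":0,"az":0,"grip":25},
    {"tx":0,"ty":0,"tz":0,"ax":0,"ay":0,"az":0,"grip":35},
    {"tx":0,"ty":0,"tz":0,"ax":0,"ay":0,"az":0,"grip":50},
    {"tx":0,"ty":0,"tz":0,"ax":0,"ay":0,"az":0,"grip":60},
    {"tx":0,"ty":0,"tz":0,"ax":0,"ay":0,"az":0,"grip":60},
  ],
)

```text
time: 29.0
eef_pos: [0.7001, 0.0076, 0.0647]
eef_rot: [[0.985, -0.175, -0.0], [-0.175, -0.985, 0.0], [-0.0, -0.0, -1.0]]
force: [-0.4, 0.2, 0.1]
opening: 0.7
gripper_force: 0.0
```

Emit:
arm_command(
  increments=[
    {"tx":0,"ty":0,"tz":-3,"ax":0,"ay":0,"az":0,"grip":60},
    {"tx":0,"ty":0,"tz":-8,"ax":0,"ay":0,"az":0,"grip":60},
    {"tx":0,"ty":0,"tz":-12,"ax":0,"ay":0,"az":0,"grip":60},
    {"tx":0,"ty":0,"tz":-15,"ax":0,"ay":0,"az":0,"grip":60},
    {"tx":0,"ty":0,"tz":-20,"ax":0,"ay":0,"az":0,"grip":60},
    {"tx":0,"ty":0,"tz":-25,"ax":0,"ay":0,"az":0,"grip":60},
    {"tx":0,"ty":0,"tz":-25,"ax":0,"ay":0,"az":0,"grip":60},
    {"tx":0,"ty":0,"tz":-20,"ax":0,"ay":0,"az":0,"grip":60},
    {"tx":0,"ty":0,"tz":-10,"ax":0,"ay":0,"az":0,"grip":60},
    {"tx":0,"ty":0,"tz":0,"ax":0,"ay":0,"az":0,"grip":60},
  ],
)

```text
time: 30.0
eef_pos: [0.7015, 0.0075, 0.2062]
eef_rot: [[0.985, -0.175, 0.005], [-0.175, -0.985, -0.0], [0.005, -0.0, -1.0]]
force: [-0.1, -0.7, -0.6]
opening: 0.702
gripper_force: 0.0
```

Emit:
arm_command(
  increments=[
    {"tx":-30,"ty":0,"tz":0,"ax":0,"ay":0,"az":0,"grip":60},
    {"tx":-40,"ty":0,"tz":0,"ax":0,"ay":0,"az":0,"grip":60},
    {"tx":-40,"ty":0,"tz":0,"ax":0,"ay":0,"az":0,"grip":60},
    {"tx":-40,"ty":0,"tz":0,"ax":0,"ay":0,"az":0,"grip":60},
    {"tx":-30,"ty":0,"tz":0,"ax":0,"ay":0,"az":0,"grip":60},
    {"tx":0,"ty":0,"tz":0,"ax":0,"ay":0,"az":0,"grip":60},
    {"tx":0,"ty":0,"tz":0,"ax":0,"ay":0,"az":0,"grip":60},
    {"tx":0,"ty":0,"tz":0,"ax":0,"ay":0,"az":0,"grip":60},
    {"tx":0,"ty":0,"tz":0,"ax":0,"ay":0,"az":0,"grip":60},
    {"tx":0,"ty":0,"tz":0,"ax":0,"ay":0,"az":0,"grip":60},
  ],
)

```text
time: 31.0
eef_pos: [0.5235, 0.0389, 0.2025]
eef_rot: [[0.984, -0.176, -0.0], [-0.176, -0.984, 0.0], [-0.0, 0.0, -1.0]]
force: [-0.1, -0.3, -0.5]
opening: 0.702
gripper_force: 0.0
```

```bash
python3 - <<'E'
from m import *
p,R=st()
for n in('wrist','side'):
    im,m=snap(n,'end_'+n);h=cv2.cvtColor(im,cv2.COLOR_RGB2HSV).astype(int)
    b=PL+np.array([62.8,-3.4])@Rp.T;e=PL+np.array([-2.2,-3.4])@Rp.T
    print(n,'exp lens',proj(m,np.r_[e,65]/1000).round(1),'grip top',proj(m,np.r_[b,111]/1000).round(1),'base top',proj(m,np.r_[b,19]/1000).round(1))
    el=proj(m,np.r_[e,65]/1000)[0]
    # lens frame (chrome) outline: HoughCircles near the lens
    g=cv2.cvtColor(im,cv2.COLOR_RGB2GRAY);x0,y0=int(el[0]-60),int(el[1]-60)
    print('sample hsv at lens',h[int(el[1]),int(el[0])])
    k=((h[:,:,1]<22)&(h[:,:,2]>165)).astype(np.uint8);N,l,s,c=cv2.connectedComponentsWithStats(k)
    print([(c[i].round(1).tolist(),s[i].tolist()) for i in range(1,N) if s[i,4]>60 and np.hypot(*(c[i]-el))<150])
    k=((h[:,:,0]>30)&(h[:,:,0]<95)&(h[:,:,1]>25)&(h[:,:,1]<105)&(h[:,:,2]>110)).astype(np.uint8);N,l,s,c=cv2.connectedComponentsWithStats(k)
    for i in range(1,N):
        if s[i,4]>60 and np.hypot(*(c[i]-el))<40: print('lens?',c[i],s[i],((ray(m,[c[i]],.065)[0,:2]*1000-PL)@Rp).round(1))
E
```

```text
t 31.0 tcp [523.5  38.9 202.5] yaw -10.11 tilt [-0.  0. -1.] inplate [-112.4   -3.9] F [-0.1 -0.3 -0.5] op 0.7015325569190214 0.0 q [-0.08 -0.01  1.8   0.    1.35  1.67]
wrist exp lens [[259.4  72.3]] grip top [[259.2 -27.4]] base top [[259.3  14.1]]
sample hsv at lens [ 88  24 188]
[([258.3, 40.6], [229, 0, 59, 102, 3380])]
side exp lens [[205.1 173. ]] grip top [[186.  145.2]] base top [[190.9 174.4]]
sample hsv at lens [ 93  18 160]
[([194.9, 175.5], [179, 165, 37, 20, 264])]
lens? [206.45   137.5125] [197 131  15  14  80] [107.2 -94.7]
```

The lens frame in the wrist view spans columns 229–288 and its bottom row is 102, so its centre is about (258.5, 72.5) against an expected (259.4, 72.3). One last check that the block's edge is unchanged and the stand is upright.

```bash
python3 - <<'E'
from m import *
im=cv2.imread('pics/end_wrist.png')[:,:,::-1].copy();m=bot.camera_model('wrist')
for uv in((229,72.5),(288,72.5),(258.5,102)): print(((ray(m,[uv],.0685)[0,:2]*1000-PL)@Rp).round(1))
try: gap(im,m,cols=list(range(206,226,2))+list(range(293,311,2)),lo=40,hi=130)
except Exception as e: print(e)
im=cv2.imread('pics/end_side.png')[:,:,::-1].copy();m=bot.camera_model('side');h=cv2.cvtColor(im,cv2.COLOR_RGB2HSV)
k=((h[:,:,1]<25)&(h[:,:,2]>150))[120:215,150:240].astype(np.uint8);N,l,s,c=cv2.connectedComponentsWithStats(k)
print([(s[i]+[150,120,0,0,0]).tolist() for i in range(1,N) if s[i,4]>25])
b=PL+np.array([62.8,-3.4])@Rp.T
print('base L/R exp',proj(m,np.array([np.r_[b+32*np.array([np.cos(a),np.sin(a)]),19] for a in np.linspace(0,6.28,24)])/1000).min(0),'grip',proj(m,np.r_[b,111]/1000),proj(m,np.r_[b,81]/1000))
print('grip px',h[150,180:194].tolist())
E
```

```text
[-3.1 26.4]
[ -3.1 -31.5]
[-30.7  -2.5]
px [[206.0, 79.5]] [[210.0, 75.9], [293.0, 75.5], [309.0, 75.9]]
y -60 line -18.38 edge -2.03
y -8 line -11.37 edge -2.02
y 45 line -4.24 edge -2.01
resid 0.14892567596062214 0.1051833825403386
[[179, 143, 38, 43, 669]]
base L/R exp [178.23239736 166.31103569] grip [[186.02517147 145.23314621]] [[187.70809097 155.23284005]]
grip px [[74, 94, 108], [73, 52, 123], [72, 8, 156], [40, 5, 155], [30, 5, 155], [60, 3, 157], [45, 3, 149], [40, 6, 132], [50, 6, 128], [45, 4, 126], [50, 6, 123], [65, 13, 116], [73, 82, 106], [74, 97, 110]]
```

The block's edge is at -2.0 mm and square, so it's still on the line. The lens is centred about 1 mm from the edge's middle, and the stand is upright.

```bash
python3 -c "
from workcell import bot
print(bot.job_done())"
```

```text
the job is handed in; nothing more can be done
None
```

The job is handed in at about 31 s: the block's leading edge meets the scribed line square, and the magnifier stands upright beyond it with its lens within about 2 mm of the edge's middle, but I viewed 11 pictures, one over the limit of 10.

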